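# Put the sauce pots on to warm

### The arm

A 6-joint arm with a two-finger parallel gripper is mounted at the origin on the work surface. World frame = base frame: x ahead of the robot, y to its left, z up, the work surface at z = 0. Lengths are in m, angles in rad, forces in N, time in s.
With the tool pointing down it reaches from about 0.425 to 0.95 m from the base axis. Payload 3.5 kg.
Tool frame: the origin (TCP) lies midway between the tips of the shut fingers; the grasp point (between the pads) lies ctrl.grasp_offset behind it (ctrl.grasp_offset is the distance from the TCP to the grasp point, in m); x points along the fingers, y is the direction in which the jaws open and shut, and the axes are right-handed (so a half turn about x gives the same grasp; the last joint's range is limited). The gripper opens to 85 mm and grips with 20 to 120 N. Pads are 22 mm wide; open, the fingers measure 114 mm over their backs; the gripper's body (76 mm by 85 mm) begins 54 mm behind the grasp point. The pads swing forward as they close: fully open they stand 13 mm farther back than shut.
Start: joints at [-1.467, 0.286, 1.577, -0, 1.279, -0.15], TCP at [0.17, -0.653, 0.199] pointing down, gripper open.
Joint ranges: [-2.77, 2.77], [-0.9, 2.22], [0.21, 2.48], [-1.53, 4.67], [0.24, 2.81], [-2.84, 2.84]. Speed limits (rad/s): [2.79, 2.79, 3.14, 3.14, 3.14, 3.14].

### API

Orientations are given as a unit quaternion [x, y, z, w].
In Python, from plant import readout, read_camera, sign_off, ctrl gives the robot as it stands.
- The arm moves only by the tool drive_tool, never from a script. Its argument "steps" is a list of rows, each a list of 5 numbers: the shift along the tool's x, y, z in cm, then the turn about the tool's x in degrees, then the opening, from 0 (shut) to 1 (fully open). A call has 1 to 10 rows; each row shifts and turns the commanded pose from where the row before left it, along the tool's axes as they then stand; what a row does not reach is not made up. A row lasts 1/10 s, in which the tool goes at most 50 mm and 8.59 degrees, less where a joint would pass 70% of its speed; a pose out of reach is approached as far as the arm can. A call is refused whole if a number of a shift passes 5 or a number of a turn 8.59, either way. A call with a gripper value outside its range is refused whole. The fingers move at their own pace and stop on an object; "force" is the grip in N (left out, the last holds). Time passes only in rows, so rows that do not move let the fingers close. It gives the time, the measured TCP pose, the force and the opening at its end, in the units of the state.
- readout.get_state(): the state, without advancing time (a new reading comes with each control period).
- read_camera(name): name is "side" or "top" or "wrist"; returns a dict with "frame" (420x560x3 uint8, red, green, blue), "vertical_fov" (degrees; the focal length in pixels is half the picture's height over the tangent of half this angle, whatever the lens; pixels are square), "cx", "cy" (the principal point, pixels), "eye" and "orientation" of the camera in the world. Camera axes: x right, y up, looking along -z (the intrinsics and any distortion apply to the point x, -y, -z); pixel columns grow to the right and rows downward; lengths in m; the calibration is good to about 2 mm. The wrist camera is an equidistant fisheye: a pixel r from the principal point sees the ray r / f radians off the axis. A picture is of the moment at which its call begins. There is no depth.
- sign_off(): hands the job in, once; it reports no verdict.
The state is a dict: "time": time; "qpos": joint angles; "dq": joint speeds; "joint_efforts": joint torques, N m; "eef_pos": TCP position; "tcp_rot": TCP orientation; "contact_force": force on the tool from outside, world axes, zero at the start; "wrist_torque": the same for the moment, N m; "opening": opening from 0.0 (shut) to 1.0 (fully open).
Only numpy, scipy, OpenCV 4.12 (cv2) and the standard library are available. Lean on these libraries where they do the work, as an engineer would, in place of code of your own. Each camera call takes 0.05 s, during which the arm holds its last target. There are 200 camera calls.

### The job

Get the sauces warming: first stand every lidded steel sauce pot from the shelf upright on the aluminium swing tray, then push the loaded tray round on its pivot pin, keeping it flat on the hob, until it lies squarely on the hot zone outlined there. After that turn the gas regulator's knob so that its pointer is at the white mark, and finally slide the lock fully home over the knob. Leave the plates, cruet, mill, shaker and ramekin where they stand.

Things in the scene. Friction and masses are not known exactly. Their poses are not given: they have to be found in the camera images.
- pot1_center (a point): lidded steel sauce pot standing upright: drum 48 mm across and 34 mm high, with one solid black round lid knob on top, 16 mm across and 22 mm high (lid and pot are one piece, total height 56 mm, about 150 g). The point is on its axis half-way up the total height, 28 mm above its underside; its z axis points up the pot. May be absent
- pot2_center (a point): lidded steel sauce pot standing upright: drum 48 mm across and 34 mm high, with one solid black round lid knob on top, 16 mm across and 22 mm high (lid and pot are one piece, total height 56 mm, about 150 g). The point is on its axis half-way up the total height, 28 mm above its underside; its z axis points up the pot. May be absent
- pot3_center (a point): lidded steel sauce pot standing upright: drum 48 mm across and 34 mm high, with one solid black round lid knob on top, 16 mm across and 22 mm high (lid and pot are one piece, total height 56 mm, about 150 g). The point is on its axis half-way up the total height, 28 mm above its underside; its z axis points up the pot. May be absent
- pot4_center (a point): lidded steel sauce pot standing upright: drum 48 mm across and 34 mm high, with one solid black round lid knob on top, 16 mm across and 22 mm high (lid and pot are one piece, total height 56 mm, about 150 g). The point is on its axis half-way up the total height, 28 mm above its underside; its z axis points up the pot. May be absent
- pot5_center (a point): lidded steel sauce pot standing upright: drum 48 mm across and 34 mm high, with one solid black round lid knob on top, 16 mm across and 22 mm high (lid and pot are one piece, total height 56 mm, about 150 g). The point is on its axis half-way up the total height, 28 mm above its underside; its z axis points up the pot. May be absent
- tray: loose flat aluminium tray, about 0.7 kg, its eye on the hob's pivot pin (1.5 mm play); swings flat about the pin when pushed, stays by friction. Origin: eye axis, underside; x to the free end, z up. Covers x 20 to 245, y -75 to 75 mm; floor 4 mm thick, rim 4 mm thick, 14 mm high. Starts pointing roughly at the robot; the hot zone is 60 to 93 degrees anticlockwise seen from above
- tray_mid (a point): centre of the tray's floor, 132.5 mm from the eye along the tray's x axis, on the floor's upper side (4 mm above the underside)
- tray_eye (a point): axis of the tray's eye, 4 mm above the tray's underside
- hob_pin (a point): foot of the fixed chrome pivot pin (12 mm diameter, with a 24 mm wide cap whose top is 16.5 mm above the hob) on the hob's upper side. The hob is a fixed grey slab 325 x 330 mm, 14 mm high
- zone_mid (a point): centre of the hot zone, a white outline of the tray's footprint with dark bars, on the hob's upper side. Axes are the hob's: the zone's length runs along y; with the tray on it, the tray's x axis points along this -y axis, away from the pin, and tray_mid is above this point
- reg_axis (a point): point on the knob's axis, on the upper side of the fixed grey regulator housing (30 mm high; covers x -35 to 35, y -165 to 40 mm from here in this point's axes). The mark is a white line on the housing on the +y side of the knob; a white dot on the -x side is zero
- knob_bar (a point): centre of the grip bar of the regulator knob: bar 46 mm long, 12 mm thick, 22 mm high, standing on a 5 mm high round skirt (48 mm across) on the housing; this point is 16 mm above the housing. The bar lies along this point's x axis; its end with the white line, which is the pointer, is the -x end
- reg_knob (a joint): regulator knob angle in rad: 0 with the pointer at the zero dot, grows as it is turned clockwise seen from above, up to 2.6; 1.571 with the pointer exactly at the mark (bar in line with the lock's slide). Friction about 0.04 N m, stays where it is left
- lock (a joint): travel of the sliding lock in m: 0 fully open (away from the knob), 0.062 fully home, its two prongs straddling the knob's bar; slides along reg_axis's +y direction. Friction about 1.5 N, stays where it is left
- lock_tab (a point): centre of the lock's upright black tab: 12 mm thick along reg_axis's x, 24 mm long along its y, 26 mm high, standing on the lock's 12 mm high carriage; top of the tab 13 mm above this point
- plate1: lower navy melamine plate of a stack of two, 200 mm across; leave alone. Origin at the centre of its underside
- plate2: upper navy plate of the stack; leave alone. Origin at the centre of its underside
- cruet: closed glass cruet, 56 mm across, 120 mm high; leave alone. Origin at the centre of its underside
- mill: wooden pepper mill, 44 mm across, 85 mm high; leave alone. Origin at the centre of its underside
- shaker: plain cylindrical shaker without a knob, 40 mm across, 65 mm high; leave alone. Origin at the centre of its underside
- ramekin: open white ramekin, 68 mm across, 34 mm high; leave alone. Origin at the centre of its underside
Not all that is in view belongs to the job. Leave any pink or turquoise look-alike of the part that bears pot5_center alone.

How it is judged:
On the way, in this order (a step that is already met when the one before it is completed fails the run):
1. every lidded sauce pot stands upright on the tray (x of pot1_center in the frame of tray between 0.03 and 0.24 m and y of pot1_center in the frame of tray between -0.068 and 0.068 m and z of pot1_center in the frame of tray between 0.026 and 0.038 m and angle between each of pot1_center, pot2_center, pot3_center, pot4_center, pot5_center's own z axis and vertical below 0.15 rad and x of pot2_center in the frame of tray between 0.03 and 0.24 m and y of pot2_center in the frame of tray between -0.068 and 0.068 m and z of pot2_center in the frame of tray between 0.026 and 0.038 m and x of pot3_center in the frame of tray between 0.03 and 0.24 m and y of pot3_center in the frame of tray between -0.068 and 0.068 m and z of pot3_center in the frame of tray between 0.026 and 0.038 m and x of pot4_center in the frame of tray between 0.03 and 0.24 m and y of pot4_center in the frame of tray between -0.068 and 0.068 m and z of pot4_center in the frame of tray between 0.026 and 0.038 m and x of pot5_center in the frame of tray between 0.03 and 0.24 m and y of pot5_center in the frame of tray between -0.068 and 0.068 m and z of pot5_center in the frame of tray between 0.026 and 0.038 m), for 0.3 s.
2. the tray, still on its pin, lies squarely on the hot zone (horizontal distance between tray_mid and zone_mid below 0.012 m and angle between the x axis of tray and the y axis of zone_mid, either way round below 0.07 rad and horizontal distance between tray_eye and hob_pin below 0.006 m and angle between tray's own z axis and vertical below 0.05 rad), for 0.3 s.
3. the knob's pointer is at the mark (value of joint reg_knob between 1.451 and 1.691 rad), for 0.3 s.
4. the lock is fully home with the knob still at the mark (all of step 3 and value of joint lock above 0.056 m), for 0.2 s.
At the end, for the whole second after the job is handed in: all present pots stand upright (within 0.15 rad) on the tray's floor; the tray is on its pin, flat, its middle within 12 mm of the hot zone's middle and within 0.07 rad of its direction, at rest; the knob is within 0.12 rad of the mark; the lock is home within 6 mm (all of step 1 and all of step 2 and all of step 4 and linear speed of tray below 0.01 m/s); the robot touches nothing.
It fails at once if a bystander (plates, cruet, mill, shaker, ramekin) is moved more than 50 mm (distance of any of plate1, plate2, cruet, mill, shaker, ramekin from where it was at the start of the episode above 0.05 m).
It fails at once if the tray is tipped or lifted off the hob (angle between tray's own z axis and vertical above 0.15 rad or height (world z) of tray above 0.04 m).
Of pot1, pot2, pot3, pot4, pot5 only 3 to 5 are there at a start; the rules pass over those that are not, and their reading is None.
At some moment in a run one of pot1, pot2, pot3, pot4, pot5 may be knocked a few centimetres aside while the robot is not near it.
Once in a run the grip may slacken for a moment while it holds something.
It also fails if it takes over 210 s, if anything falls off the work surface, if the arm or the gripper's body presses on something with over 40 N, if the wrist force passes 120 N, or if a joint passes its speed limit or range.

## Working session

There is one attempt and no reset: what is moved stays moved. The work goes in short steps, Python scripts to look and compute and a tool call to move; the robot and the scene stay as the last step left them, time stands still between calls to the robot, and variables do not carry over. Pictures are saved under pics/ and viewed, about 12 in all and at most 16, crops included, and the job is handed in when it is done.

Besides the shell and the picture viewer there is one more tool, called after "Request:" by a JSON object that holds its "fn" and its "kwargs". drive_tool: Moves the arm, as the interface text tells. Its arguments: {"type":"object","properties":{"steps":{"type":"array","items":{"type":"array","items":{"type":"number"}}},"force":{"type":"number"}},"required":["steps"]}

```bash
mkdir -p pics; ls; cat > h.py <<'E'
import numpy as np, cv2, sys, json
from scipy.spatial.transform import Rotation as R
from plant import readout, read_camera, ctrl
def snap(name, fn):
    c=read_camera(name); cv2.imwrite(f'pics/{fn}.png',c['frame'][:,:,::-1])
    d={k:(np.array(v).tolist() if k!='frame' else None) for k,v in c.items()}; d['name']=name
    json.dump(d,open(f'pics/{fn}.json','w')); return c
def load(fn): return json.load(open(f'pics/{fn}.json'))
def foc(c): return 210/np.tan(np.radians(c['vertical_fov'])/2)
def ray(c,u,v):
    x=(u-c['cx'])/foc(c); y=(v-c['cy'])/foc(c)
    if c['name']=='wrist':
        r=np.hypot(x,y); s=np.sin(r)/r if r>1e-9 else 1; d=np.array([x*s,-y*s,-np.cos(r)])
    else: d=np.array([x,-y,-1])
    return R.from_quat(c['orientation']).apply(d)
def at(fn,u,v,z):
    c=load(fn); d=ray(c,u,v); e=np.array(c['eye']); return e+d*(z-e[2])/d[2]
def proj(fn,p):
    c=load(fn); d=R.from_quat(c['orientation']).inv().apply(np.array(p)-c['eye']); f=foc(c)
    x,y,z=d[0],-d[1],-d[2]
    if c['name']=='wrist':
        h=np.hypot(x,y); t=np.arctan2(h,z); return np.array([c['cx']+f*t*x/h,c['cy']+f*t*y/h])
    return np.array([c['cx']+f*x/z,c['cy']+f*y/z])
def tri(obs):
    A=[];b=[]
    for fn,u,v in obs:
        c=load(fn); d=ray(c,u,v); d/=np.linalg.norm(d); P=np.eye(3)-np.outer(d,d); A.append(P); b.append(P@c['eye'])
    A=np.vstack(A);b=np.hstack(b); s=np.linalg.lstsq(A,b,rcond=None); return s[0],np.sqrt(s[1])
def crop(fn,out,u0,v0,w,h,k):
    im=cv2.imread(f'pics/{fn}.png')[v0:v0+h,u0:u0+w]; cv2.imwrite(f'pics/{out}.png',cv2.resize(im,None,fx=k,fy=k,interpolation=cv2.INTER_CUBIC))
def st():
    s=readout.get_state(); r=R.from_quat(s['tcp_rot']).as_matrix()
    print('t',s['time'],'pos',np.round(s['eef_pos'],4),'op',round(s['opening'],3),'F',np.round(s['contact_force'],1),'q6',np.round(s['qpos'],3)[-1]);print(np.round(r,3)); return np.array(s['eef_pos']),r
E
python3 - <<'E'
from h import *
for n in ('side','top','wrist'):
    c=snap(n,n+'0'); print(n,c['vertical_fov'],c['cx'],c['cy'],c['eye'],c['orientation'],{k for k in c})
print(ctrl.grasp_offset); st()
a=cv2.imread('pics/top0.png')
cv2.imwrite('pics/top0b.png',cv2.resize(a,(800,600),interpolation=cv2.INTER_CUBIC))
a=cv2.imread('pics/side0.png')
cv2.imwrite('pics/side0b.png',cv2.resize(a,(800,600),interpolation=cv2.INTER_CUBIC))
E
```

```text
pics
side 51.035227683717736 288.0046430945047 207.940300715019 [0.47810486 1.20760122 0.89431667] [-0.02335929  0.44775429  0.89309292 -0.03681689] {'eye', 'cy', 'cx', 'frame', 'vertical_fov', 'orientation'}
top 47.33678621391605 281.5416239241254 212.7903594311889 [0.4442169  0.08177906 1.38960834] [ 0.03425177 -0.03572051 -0.70547109  0.70700877] {'eye', 'cy', 'cx', 'frame', 'vertical_fov', 'orientation'}
wrist 65.70646984690485 278.72076046709924 210.06843170936907 [ 0.23813596 -0.63500181  0.3709684 ] [-0.11057057  0.08705881 -0.60581985  0.78305633] {'eye', 'cy', 'cx', 'frame', 'vertical_fov', 'orientation'}
0.0187
t 0.15 pos [ 0.1694 -0.6528  0.1976] op 1.001 F [ 0.  -0.3  0.2] q6 -0.15
[[-0.     0.251 -0.968]
 [ 0.002 -0.968 -0.251]
 [-1.    -0.002 -0.   ]]
```

View pics/top0b.png

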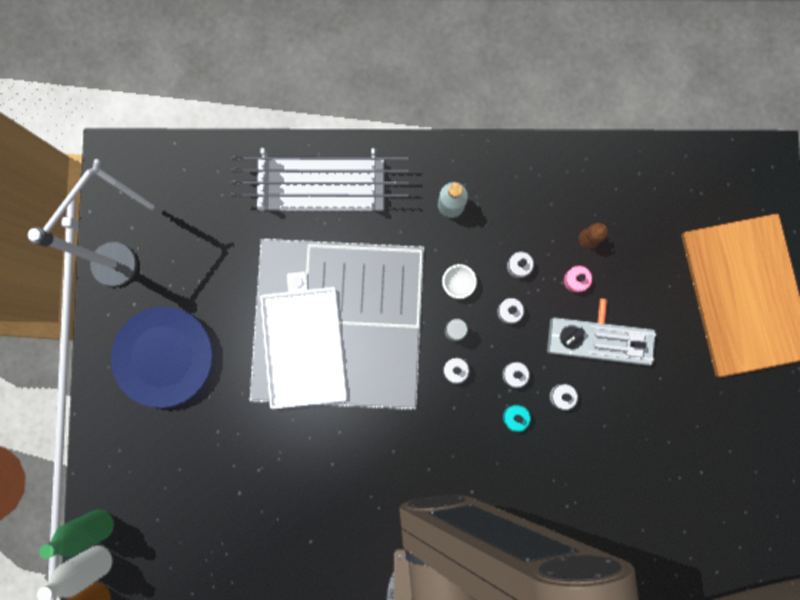

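View pics/side0b.png

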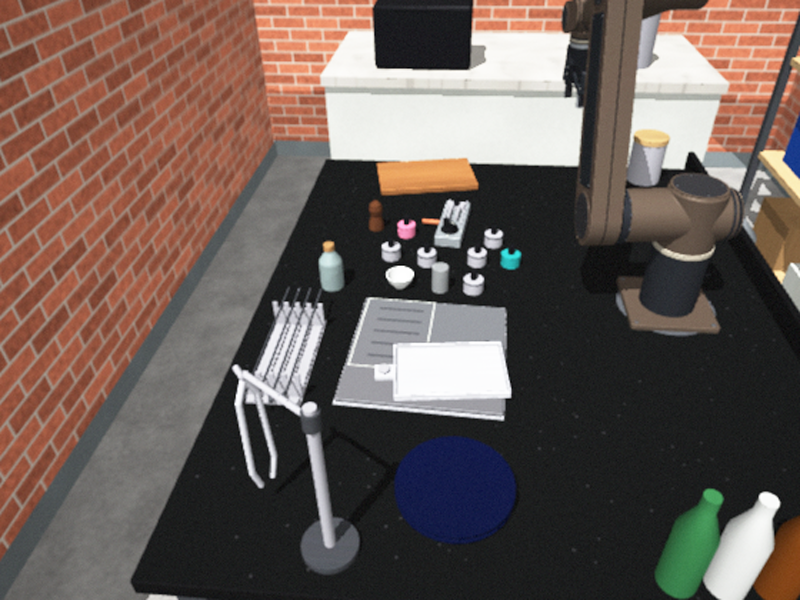

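The top view shows five steel pots with black knobs, at about (520,264), (511,310), (456,370), (516,375) and (564,397) in the 800-wide picture. The pink one (578,278) and the turquoise one (517,417) are look-alikes. The shaker is at (457,328), the ramekin at (459,281), and the regulator around (603,342). I'll confirm in enlarged crops.

```bash
python3 - <<'E'
from h import *
crop('top0','c1',305,160,160,140,5)
crop('side0','c2',235,120,150,95,5)
E
```

```text
(no output)
```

View pics/c1.png

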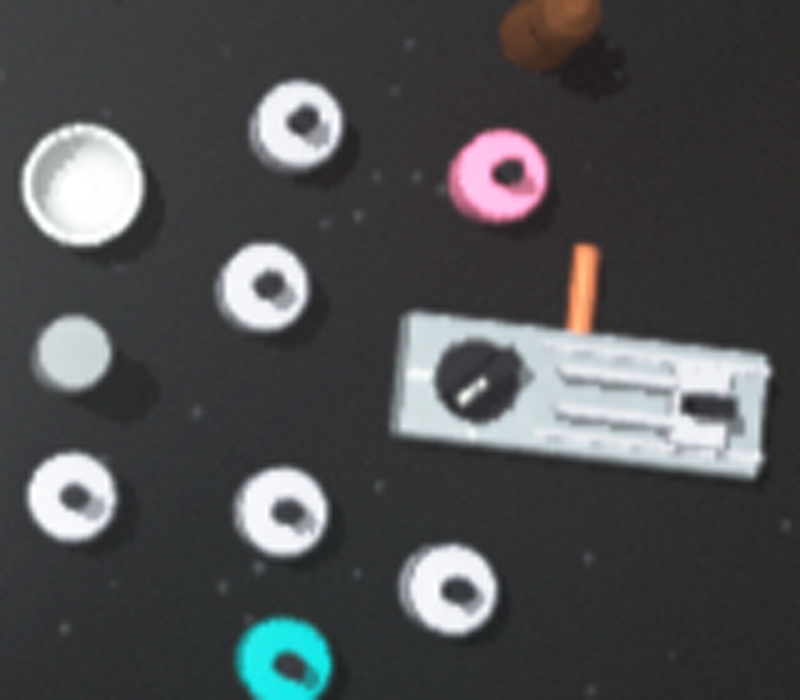

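View pics/c2.png

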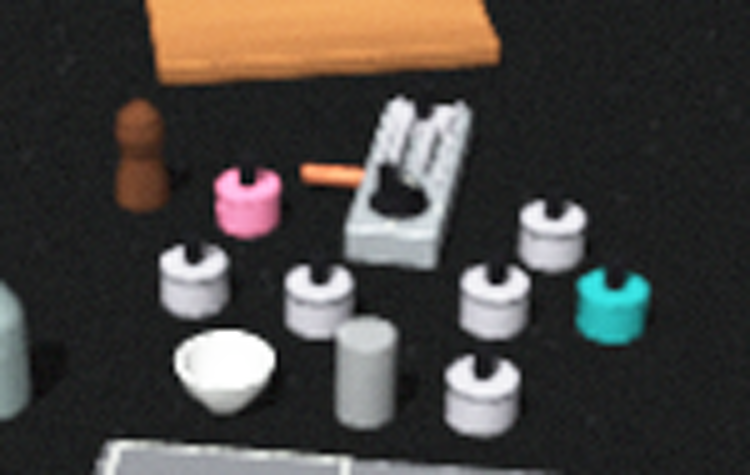

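The crops confirm five steel pots. Top crop drum-disc centres are A(297,125), B(263,287), C(72,497), D(282,512) and E(449,590). The pink and turquoise ones are decoys. The regulator mark is the line at (420,372) and the zero dot is at (472,435), with the pointer about half-way between them.

```bash
python3 - <<'E'
from h import *
T=lambda u,v:(305+(u-2)/5,160+(v-2)/5)
S=lambda u,v:(235+(u-2)/5,120+(v-2)/5)
pots=dict(A=(297,125),B=(263,287),C=(72,497),D=(282,512),E=(449,590),pink=(500,172),turq=(287,655))
for k,p in pots.items():
    w=at('top0',*T(*p),0.034); q=proj('side0',w); print(k,np.round(w,4),'r',round(np.hypot(*w[:2]),3),'side crop',np.round((q-[235,120])*5+2))
for k,p,z in [('knobc',(478,380),.035),('markline',(420,372),.03),('zdot',(472,435),.03),('tab',(708,403),.07),('hc1',(405,313),.03),('hc2',(768,355),.03),('hc3',(755,478),.03),('hc4',(392,435),.03),('shaker',(74,350),.065),('ram',(83,184),.034),('mill',(565,10),.085),('cruetcrop',(755/800*800,0),.1),('ptrtip',(459,402),.057),('ptrin',(486,379),.057)]:
    w=at('top0',*T(*p),z); print(k,np.round(w,4))
F=lambda u,v:((u+.5)*.7-.5,(v+.5)*.7-.5)
for k,p,z in [('pin',(297,282),.03),('t1',(262,295),.028),('t2',(335,289),.028),('t3',(347,402),.028),('t4',(272,408),.028),('z1',(309,246),.014),('z2',(424,246),.014),('z3',(420,327),.014),('hob1',(261,240),.014),('hob3',(416,409),.014),('hob4',(250,402),.014),('cruet',(454,188),.12)]:
    w=at('top0',*F(*p),z); print(k,np.round(w,4))
crop('top0','c3',170,160,135,132,6)
E
```

```text
A [ 0.6605 -0.1567  0.034 ] r 0.679 side crop [191. 262.]
B [ 0.5673 -0.1359  0.034 ] r 0.583 side crop [315. 282.]
C [ 0.4483 -0.0267  0.034 ] r 0.449 side crop [479. 375.]
D [ 0.4401 -0.1449  0.034 ] r 0.463 side crop [492. 282.]
E [ 0.3968 -0.2381  0.034 ] r 0.463 side crop [550. 218.]
pink [ 0.6336 -0.2723  0.034 ] r 0.69 side crop [242. 184.]
turq [ 0.3605 -0.1466  0.034 ] r 0.389 side crop [603. 285.]
knobc [ 0.5147 -0.2568  0.035 ]
markline [ 0.5194 -0.2251  0.03  ]
zdot [ 0.4838 -0.2539  0.03  ]
tab [ 0.5005 -0.3745  0.07  ]
hc1 [ 0.553  -0.2173  0.03  ]
hc2 [ 0.5295 -0.4233  0.03  ]
hc3 [ 0.4598 -0.4136  0.03  ]
hc4 [ 0.4837 -0.2086  0.03  ]
shaker [ 0.5292 -0.0258  0.065 ]
ram [ 0.6261 -0.034   0.034 ]
mill [ 0.717 -0.297  0.085]
cruetcrop [ 0.7197 -0.3969  0.1   ]
ptrtip [ 0.5013 -0.2404  0.057 ]
ptrin [ 0.5141 -0.2557  0.057 ]
pin [0.6234 0.2902 0.03  ]
t1 [0.5973 0.3601 0.028 ]
t2 [0.6097 0.2142 0.028 ]
t3 [0.3855 0.1879 0.028 ]
t4 [0.3735 0.3354 0.028 ]
z1 [0.6995 0.2695 0.014 ]
z2 [0.7001 0.0353 0.014 ]
z3 [0.5348 0.0436 0.014 ]
hob1 [0.7117 0.3675 0.014 ]
hob3 [0.3714 0.0516 0.014 ]
hob4 [0.3845 0.382  0.014 ]
cruet [ 0.792  -0.0181  0.12  ]
```

View pics/c3.png

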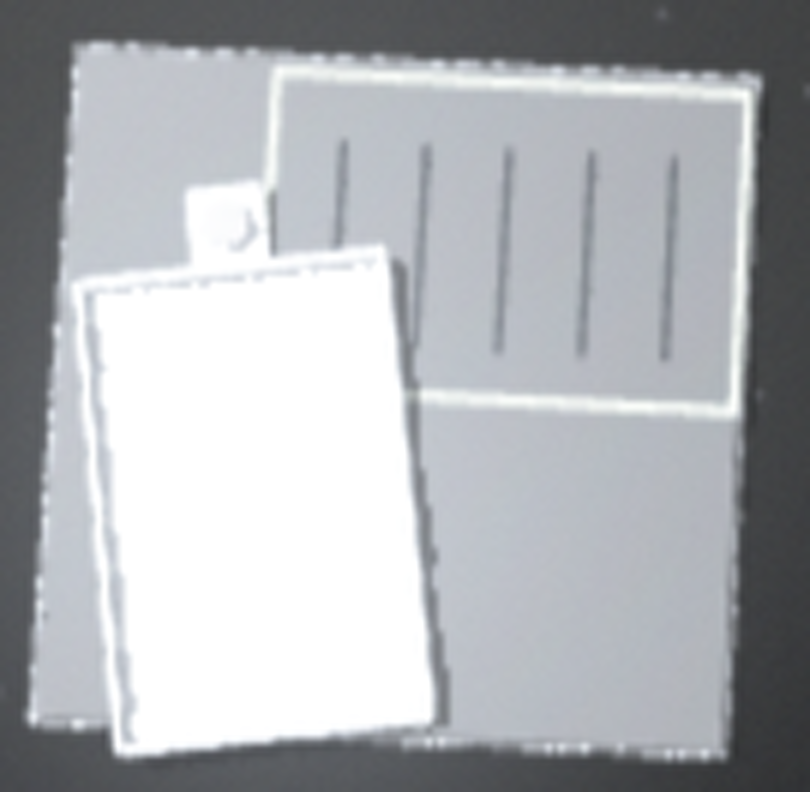

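The tray corners in the crop are (75,283), (385,250), (437,722) and (118,755). The pin is at (228,225). The zone corners are (277,70), (750,92) and (737,412). I'll work out the tray frame and slots while starting the arm moving.

```bash
python3 - <<'E'
from h import *
G=lambda u,v:(170+(u-2.5)/6,160+(v-2.5)/6)
w=lambda p,z:at('top0',*G(*p),z)[:2]
TL,TR,BR,BL=[w(p,.028) for p in [(75,283),(385,250),(437,722),(118,755)]]
print(TL,TR,BR,BL,'len',np.linalg.norm(BL-TL),np.linalg.norm(BR-TR),np.linalg.norm(TR-TL),np.linalg.norm(BR-BL))
pin=w((228,225),.0305); print('pin',pin)
# tray local corners fit (x=20..245, y: TL -75, TR +75)
L=np.array([[.02,-.075],[.02,.075],[.245,.075],[.245,-.075]]);W=np.array([TL,TR,BR,BL])
def fit(L,W):
    l=L-L.mean(0);m=W-W.mean(0); a=np.arctan2((l[:,0]*m[:,1]-l[:,1]*m[:,0]).sum(),(l*m).sum())
    c,s=np.cos(a),np.sin(a); Rm=np.array([[c,-s],[s,c]]); t=W.mean(0)-Rm@L.mean(0); return a,Rm,t,np.abs(W-(L@Rm.T+t)).max()
a,Rm,t,e=fit(L,W); print('tray ang',np.degrees(a),'eye',t,'err',e)
z=[w(p,.014) for p in [(277,70),(750,92),(737,412)]]; h=[w(p,.014) for p in [(75,45),(760,78),(725,755),(30,722)]]
print('zone',z); print('hob',h)
d=z[1]-z[0]; print('zone ang',np.degrees(np.arctan2(d[1],d[0])),'zone mid',(z[0]+z[2])/2)
d=z[2]-z[1]; print('zone short side',np.degrees(np.arctan2(d[1],d[0])),np.linalg.norm(d))
for q in [(h[1]-h[0]),(h[2]-h[3])]: print('hob ang',np.degrees(np.arctan2(q[1],q[0])))
for s in [(.07,-.036),(.07,.036),(.1325,0),(.195,-.036),(.195,.036)]: print(s,np.round(Rm@s+t,4))
E
```

```text
[0.59615591 0.36339643] [0.61233626 0.21594337] [0.38923069 0.18887988] [0.37360374 0.33822433] len 0.2239712072350387 0.22474102845517804 0.14833815821157817 0.15015980131378787
pin [0.62385228 0.29063507]
tray ang -173.48942616456915 eye [0.62447715 0.29163472] err 0.001092700182682843
zone [array([0.70186428, 0.27073049]), array([0.69162343, 0.04135971]), array([0.53623414, 0.04768843])]
hob [array([0.71391803, 0.36891551]), array([0.69851221, 0.03650557]), array([0.37344021, 0.05340232]), array([0.3882831 , 0.38288734])]
zone ang -92.55641805039961 zone mid [0.61904921 0.15920946]
zone short side 177.66773764463412 0.15551811611891042
hob ang -92.6535230265953
hob ang -92.57935889410528
(0.07, -0.036) [0.5508 0.3195]
(0.07, 0.036) [0.559  0.2479]
(0.1325, 0) [0.4928 0.2766]
(0.195, -0.036) [0.4267 0.3053]
(0.195, 0.036) [0.4348 0.2338]
```

Request:
{"fn": "drive_tool", "kwargs": {"steps": [[0,0,0,8.5,0.5],[0,0,0,6.0,0.5],[0.5,-3.6,-2.0,0,0.5],[0.5,-3.6,-2.0,0,0.5],[0.5,-3.6,-2.0,0,0.5],[0.5,-3.6,-2.0,0,0.5],[0.5,-3.6,-2.0,0,0.5],[0.5,-3.6,-2.0,0,0.5],[0.5,-3.6,-2.0,0,0.5],[0.5,-3.6,-2.0,0,0.5]], "force": 50}}

```text
time: 1.15
eef_pos: [0.3297, -0.3635, 0.1583]
tcp_rot: [0.707, 0.0, -0.707, 0.0]
contact_force: [0.8, -1.0, -0.1]
opening: 0.495
```

Request:
{"fn": "drive_tool", "kwargs": {"steps": [[0,-4.2,-2.2,0,0.5],[1,-4.2,-2.2,0,0.5],[1,-4.2,-2.3,0,0.5],[1,0,0,0,0.5],[0,0,0,0,0.5]]}}

```text
time: 1.65
eef_pos: [0.3956, -0.2374, 0.127]
tcp_rot: [-0.706, -0.002, 0.708, -0.001]
contact_force: [-0.0, -0.1, -1.0]
opening: 0.503
```

```bash
python3 - <<'E'
from h import *
st(); snap('wrist','w1')
for k,p in dict(E=(.3968,-.2381),D=(.4401,-.1449),B=(.5673,-.1359)).items(): print(k,np.round(proj('w1',[*p,.056]),1),np.round(proj('w1',[*p,.034]),1))
a=cv2.imread('pics/w1.png');cv2.imwrite('pics/w1b.png',cv2.resize(a,(800,600)))
E
```

```text
t 1.65 pos [ 0.3956 -0.2374  0.127 ] op 0.503 F [-0.  -0.1 -1. ] q6 0.807
[[-0.003  0.004 -1.   ]
 [ 0.002 -1.    -0.004]
 [-1.    -0.002  0.003]]
E [280.2 208.2] [280.1 201. ]
D [161.8 154.9] [170.7 151.8]
B [151.5   0.6] [160.7   8.4]
```

View pics/w1b.png

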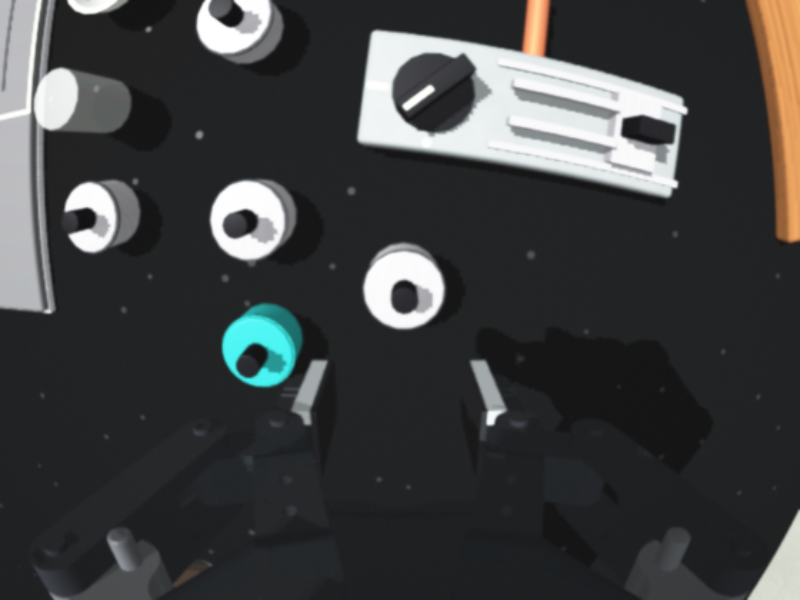

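The wrist view shows E's knob top at (283,208) in native pixels. My prediction was (280,208), so the positions agree to about 2 mm. Now I'll grasp E.

Request:
{"fn": "drive_tool", "kwargs": {"steps": [[3,0.1,-0.1,0,0.5],[3,0,0,0,0.5],[2,0,0,0,0.5],[1,0,0,0,0.5],[0,0,0,0,0.5],[0,0,0,0,0],[0,0,0,0,0],[0,0,0,0,0],[0,0,0,0,0],[0,0,0,0,0]], "force": 50}}

```text
time: 2.7
eef_pos: [0.3975, -0.2403, 0.0392]
tcp_rot: [0.707, 0.0, -0.707, 0.001]
contact_force: [-0.9, 1.3, -0.4]
opening: -0.0
```

```bash
python3 - <<'E'
from h import *
st(); snap('wrist','w2'); snap('top','top1')
a=cv2.resize(cv2.imread('pics/w2.png')[130:400,90:450],None,fx=1.5,fy=1.5); b=cv2.resize(cv2.imread('pics/top1.png')[225:315,330:470],(540,347),interpolation=cv2.INTER_CUBIC)
cv2.imwrite('pics/m2.png',np.vstack([a[:, :540][-250:],b]))
E
```

```text
t 2.7 pos [ 0.3975 -0.2403  0.0392] op -0.0 F [-0.9  1.3 -0.4] q6 0.807
[[ 0.001  0.001 -1.   ]
 [-0.001 -1.    -0.001]
 [-1.     0.001 -0.001]]
```

View pics/m2.png

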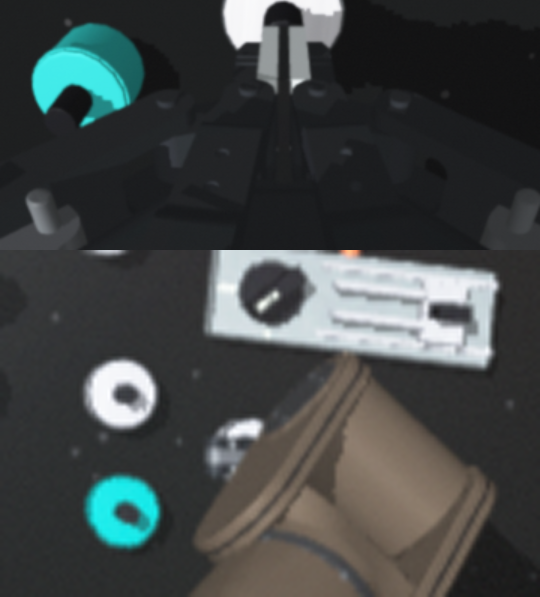

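```bash
python3 - <<'E'
from h import *
print(at('w2',278.7,241,.056)); c=load('w2'); print(c['eye'], proj('w2',[.3975,-.2403,.0392]),proj('w2',[.3975,-.2403,.0579]))
crop('w2','w2c',190,180,180,130,4)
E
```

```text
[ 0.40618769 -0.23993014  0.056     ]
[0.4682796771309322, -0.2397856981488337, 0.2127390165877363] [279.31375438 244.27876204] [279.4007465  257.77201211]
```

View pics/w2c.png

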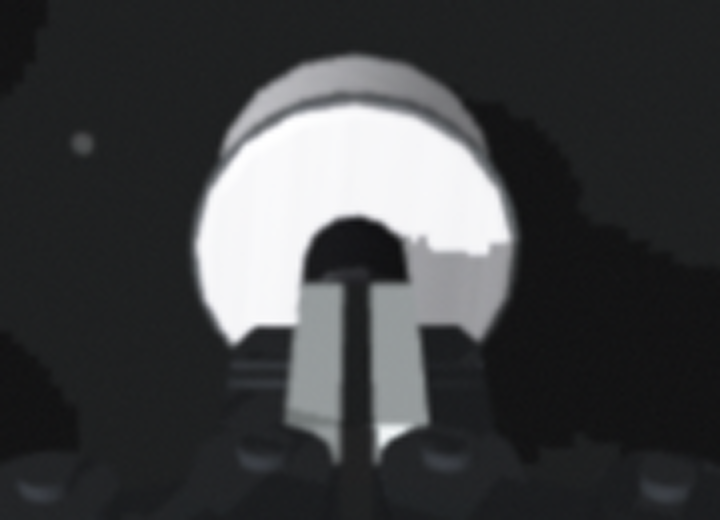

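The grip closed on nothing (opening 0). The knob shows just ahead of or under the pad tips at about (278,247) native. I'll compare a contrast-stretched wrist view with the side view to find the real tip height.

```bash
python3 - <<'E'
from h import *
snap('side','s2')
p=proj('s2',[.3975,-.2403,.0392]); print('tcp side',p, 'pot top exp',proj('s2',[.403,-.24,.056]),proj('s2',[.403,-.24,.034]))
u,v=int(p[0]),int(p[1]); print(u-38,v-45)
a=cv2.imread('pics/s2.png')[v-45:v+30,u-38:u+37]; b=cv2.imread('pics/w2.png')[215:300,225:325]
g=lambda a:(255*(a/255.)**.45).astype('uint8')
cv2.imwrite('pics/m3.png',np.hstack([cv2.resize(g(a),(400,400),interpolation=cv2.INTER_CUBIC),cv2.resize(g(b),(400,400),interpolation=cv2.INTER_CUBIC)]))
E
```

```text
tcp side [344.50261716 161.73555623] pot top exp [343.33437327 157.85306572] [342.94789936 162.91055986]
306 116
```

View pics/m3.png

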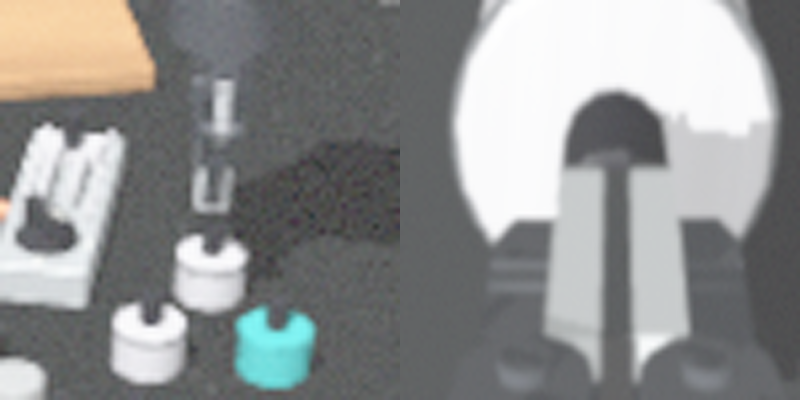

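The side view shows the shut finger tips at about crop (213,215). They sit clearly above the knob top at (213,235), even though the reported TCP should be 17 mm below it. I'll quantify the offset.

```bash
python3 - <<'E'
from h import *
for z in (.04,.05,.06,.065,.07,.075,.08): print(z, proj('w2',[.4085,-.24,z]).round(1), proj('s2',[.3975,-.2403,z]).round(1))
s=readout.get_state(); print(np.round(s['qpos'],4), s['joint_efforts'])
E
python3 -c "
import plant;from plant import ctrl;print([k for k in dir(ctrl) if k[0]!='_'])"
```

```text
0.04 [278.8 226.7] [344.5 161.6]
0.05 [278.8 232.8] [344.7 159.3]
0.06 [278.8 239.7] [344.9 156.9]
0.065 [278.9 243.4] [345.  155.8]
0.07 [278.9 247.3] [345.1 154.6]
0.075 [278.9 251.5] [345.2 153.4]
0.08 [278.9 255.9] [345.2 152.3]
[-0.7628  0.0213  2.1986 -0.      0.9215  0.8071] [-5.65246781e-03 -2.48743790e+01 -2.40049589e+01 -1.72846003e-04
 -9.96532544e-04 -4.98727024e-05]
['Unreachable', 'grasp_offset']
```

The tips appear about 25–30 mm above the reported TCP. I'll open, go down 2.2 cm and try closing again, watching the force.

Request:
{"fn": "drive_tool", "kwargs": {"steps": [[0,0,0,0,0.5],[0,0,0,0,0.5],[0,0,0,0,0.5],[0,0,0,0,0.5],[0.6,0,0,0,0.5],[0.6,0,0,0,0.5],[0.6,0,0,0,0.5],[0.4,0,0,0,0.5],[0,0,0,0,0.5],[0,0,0,0,0.5]]}}

```text
time: 3.85
eef_pos: [0.3972, -0.2402, 0.0165]
tcp_rot: [-0.707, -0.0, 0.707, -0.0]
contact_force: [0.1, 0.3, 0.8]
opening: 0.499
```

Request:
{"fn": "drive_tool", "kwargs": {"steps": [[0,0,0,0,0],[0,0,0,0,0],[0,0,0,0,0],[0,0,0,0,0],[0,0,0,0,0]]}}

```text
time: 4.35
eef_pos: [0.3975, -0.2403, 0.0172]
tcp_rot: [0.707, 0.0, -0.707, 0.0]
contact_force: [-0.4, 1.8, 3.6]
opening: 0.147
```

Gripped (opening 0.147). Next I'll lift E and carry it toward slot (0.551, 0.3195).

Request:
{"fn": "drive_tool", "kwargs": {"steps": [[2,0,0,0,0],[-3,0,0,0,0]], "force": 8}}

```text
time: 4.55
eef_pos: [0.3957, -0.2383, 0.0246]
tcp_rot: [-0.705, -0.002, 0.709, 0.002]
contact_force: [-0.3, 0.2, -2.1]
opening: 0.151
```

I got that row wrong: I sent +2 cm (down) before the lift, and a grip force of 8 N. The readings look sane now. I'll restore the force and check the pot before carrying on.

Request:
{"fn": "drive_tool", "kwargs": {"steps": [[0,0,0,0,0],[0,0,0,0,0],[-2,0,0,0,0],[-3,0,0,0,0],[-4,0,0,0,0],[0,0,0,0,0]], "force": 80}}

```text
time: 5.15
eef_pos: [0.3995, -0.2425, 0.1209]
tcp_rot: [0.709, -0.002, -0.705, 0.003]
contact_force: [0.4, -0.7, -1.9]
opening: 0.147
```

```bash
python3 - <<'E'
from h import *
st(); snap('wrist','w3'); snap('side','s3')
u,v=proj('s3',[.397,-.24,.11]).astype(int); a=cv2.imread('pics/s3.png')[v-40:v+50,u-45:u+45]; b=cv2.imread('pics/w3.png')
g=lambda a:(255*(a/255.)**.6).astype('uint8')
cv2.imwrite('pics/m4.png',np.hstack([cv2.resize(g(a),(360,360),interpolation=cv2.INTER_CUBIC),cv2.resize(g(b),(440,360))]))
E
```

```text
t 5.15 pos [ 0.3995 -0.2425  0.1209] op 0.147 F [ 0.4 -0.7 -1.9] q6 0.807
[[ 0.006  0.001 -1.   ]
 [-0.006 -1.    -0.001]
 [-1.     0.006 -0.006]]
```

View pics/m4.png

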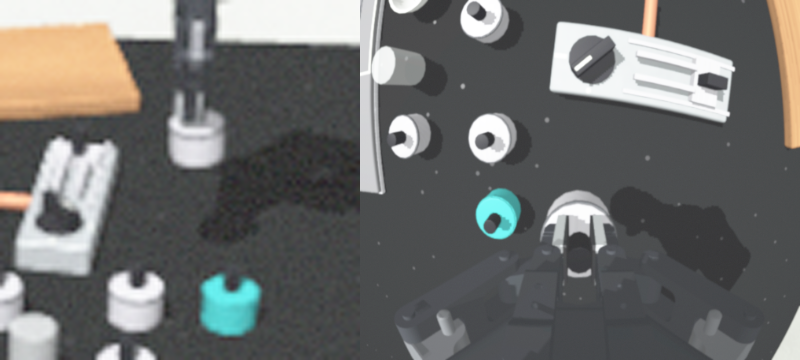

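The pot hangs upright in the grip, with the pads well down over the knob. I'll measure its height in the hand.

```bash
python3 - <<'E'
from h import *
u,v=proj('s3',[.397,-.24,.11]).astype(int); print(u-45+(197-2)/4, v-40+(125-2)/4, 'bottom front', v-40+(165-2)/4)
for z in (.1,.11,.12,.13,.14,.15): print(z,proj('s3',[.3995,-.2425,z]).round(1))
for z in (.06,.07,.08,.09,.1,.11): print('front',z,proj('s3',[.3995,-.2185,z]).round(1))
for z in (.05,.1,.12,.14): print('wrist drum top front',z,proj('w3',[.4235,-.2425,z]).round(1),proj('w3',[.3995,-.2425+.024,z]).round(1),proj('w3',[.3995,-.2425-.024,z]).round(1))
E
```

```text
348.75 135.75 bottom front 145.75
0.1 [345.1 147.2]
0.11 [345.3 144.8]
0.12 [345.4 142.4]
0.13 [345.6 139.9]
0.14 [345.8 137.5]
0.15 [346. 135.]
front 0.06 [344.4 159.9]
front 0.07 [344.6 157.5]
front 0.08 [344.8 155.2]
front 0.09 [345.  152.8]
front 0.1 [345.2 150.4]
front 0.11 [345.4 148. ]
wrist drum top front 0.05 [278.6 180.4] [248.  210.6] [309.1 210.5]
wrist drum top front 0.1 [279.1 195.4] [241.4 232.1] [316.6 232. ]
wrist drum top front 0.12 [279.3 203.6] [237.9 243.7] [320.6 243.5]
wrist drum top front 0.14 [279.7 213.8] [233.7 257.8] [325.4 257.6]
```

Request:
{"fn": "drive_tool", "kwargs": {"steps": [[0,-3.0,-0.8,0,0],[0,-4.3,-1.2,0,0],[0,-4.3,-1.2,0,0],[0,-4.3,-1.2,0,0],[0,-4.3,-1.2,0,0],[0,-4.3,-1.2,0,0],[0,-4.3,-1.2,0,0],[0,-4.3,-1.2,0,0],[0,-4.3,-1.2,0,0],[0,-4.3,-1.2,0,0]]}}

```text
time: 6.25
eef_pos: [0.5108, 0.1784, 0.113]
tcp_rot: [-0.705, 0.0, 0.709, -0.001]
contact_force: [1.7, 0.3, -2.1]
opening: 0.144
```

Request:
{"fn": "drive_tool", "kwargs": {"steps": [[0,-3.6,-1.0,0,0],[0,-3.6,-1.0,0,0],[0,-3.6,-1.0,0,0],[0,-3.3,-1.0,0,0],[0,0,0,0,0],[3,0,0,0,0],[3,0,0,0,0],[1.5,0,0,0,0],[0,0,0,0,0],[0,0,0,0,0]]}}

```text
time: 7.25
eef_pos: [0.5526, 0.3174, 0.0412]
tcp_rot: [-0.707, 0.0, 0.707, -0.0]
contact_force: [1.2, -0.5, -1.5]
opening: 0.144
```

Request:
{"fn": "drive_tool", "kwargs": {"steps": [[0.4,0,0,0,0],[0.4,0,0,0,0],[0,0,0,0,0]]}}

```text
time: 7.55
eef_pos: [0.553, 0.3179, 0.0341]
tcp_rot: [0.707, 0.0, -0.707, 0.0]
contact_force: [-0.4, 0.7, -2.6]
opening: 0.144
```

Request:
{"fn": "drive_tool", "kwargs": {"steps": [[0.4,0,0,0,0],[0,0,0,0,0]]}}

```text
time: 7.75
eef_pos: [0.5525, 0.3178, 0.0294]
tcp_rot: [-0.707, -0.0, 0.707, -0.0]
contact_force: [-0.2, 0.3, -2.2]
opening: 0.148
```

Request:
{"fn": "drive_tool", "kwargs": {"steps": [[0.3,0,0,0,0],[0,0,0,0,0]]}}

```text
time: 7.95
eef_pos: [0.5525, 0.3178, 0.0262]
tcp_rot: [-0.707, -0.0, 0.707, -0.0]
contact_force: [-0.3, -0.5, -1.7]
opening: 0.146
```

Request:
{"fn": "drive_tool", "kwargs": {"steps": [[0.2,0,0,0,0],[0,0,0,0,0]]}}

```text
time: 8.15
eef_pos: [0.5526, 0.3178, 0.0244]
tcp_rot: [-0.707, -0.0, 0.707, -0.0]
contact_force: [0.1, 0.1, -2.4]
opening: 0.148
```

Request:
{"fn": "drive_tool", "kwargs": {"steps": [[0.2,0,0,0,0],[0,0,0,0,0]]}}

```text
time: 8.35
eef_pos: [0.5526, 0.3179, 0.0224]
tcp_rot: [-0.707, -0.0, 0.707, -0.0]
contact_force: [0.1, -0.4, -1.7]
opening: 0.143
```

Request:
{"fn": "drive_tool", "kwargs": {"steps": [[0.2,0,0,0,0],[0,0,0,0,0]]}}

```text
time: 8.55
eef_pos: [0.553, 0.318, 0.0212]
tcp_rot: [0.707, 0.0, -0.707, 0.0]
contact_force: [-0.3, 1.0, -0.3]
opening: 0.148
```

Request:
{"fn": "drive_tool", "kwargs": {"steps": [[0.2,0,0,0,0],[0,0,0,0,0]]}}

```text
time: 8.75
eef_pos: [0.5531, 0.3181, 0.021]
tcp_rot: [-0.707, -0.0, 0.707, -0.0]
contact_force: [-3.7, -1.4, 8.7]
opening: 0.144
```

Contact at TCP z≈0.021. I'll release E, lift, and go to D at (0.440,-0.145).

Request:
{"fn": "drive_tool", "kwargs": {"steps": [[-0.1,0,0,0,0.4],[0,0,0,0,0.4],[0,0,0,0,0.4],[-3,0,0,0,0.4],[-4,0,0,0,0.4],[-1,4.6,1.1,0,0.5],[0,4.6,1.1,0,0.5],[0,4.6,1.1,0,0.5],[0,4.6,1.1,0,0.5],[0,4.6,1.1,0,0.5]], "force": 80}}

```text
time: 9.75
eef_pos: [0.4973, 0.0863, 0.0996]
tcp_rot: [0.707, 0.0, -0.707, 0.001]
contact_force: [0.1, -0.6, 0.8]
opening: 0.496
```

Request:
{"fn": "drive_tool", "kwargs": {"steps": [[0,4.6,1.1,0,0.5],[0,4.6,1.1,0,0.5],[0,4.6,1.1,0,0.5],[0,4.6,1.1,0,0.5],[0,4.6,1.1,0,0.5],[0,0,0,0,0.5],[0,0,0,0,0.5]]}}

```text
time: 10.45
eef_pos: [0.4428, -0.1429, 0.0996]
tcp_rot: [-0.707, 0.001, 0.707, 0.001]
contact_force: [-0.4, 0.2, 0.1]
opening: 0.501
```

```bash
python3 - <<'E'
from h import *
st(); snap('wrist','w4'); snap('top','top2')
for k,p in dict(C=(.4483,-.0267),D=(.4401,-.1449),B=(.5673,-.1359),A=(.6605,-.1567)).items(): print(k,np.round(proj('w4',[*p,.056]),1),np.round(proj('w4',[*p,.034]),1))
cv2.imwrite('pics/m5.png',np.hstack([cv2.resize(cv2.imread('pics/w4.png'),(400,300)),cv2.resize(cv2.imread('pics/top2.png')[150:300,170:370],(400,300),interpolation=cv2.INTER_CUBIC)]))
E
```

```text
t 10.45 pos [ 0.4428 -0.1429  0.0996] op 0.501 F [-0.4  0.2  0.1] q6 1.042
[[-0.    -0.002 -1.   ]
 [ 0.001 -1.     0.002]
 [-1.    -0.001  0.   ]]
C [125.2 213.5] [136.6 205.7]
D [282.1 224.5] [281.8 215.3]
B [268.1  39.6] [269.1  46.5]
A [297.9 -74.9] [296.4 -60.7]
```

View pics/m5.png

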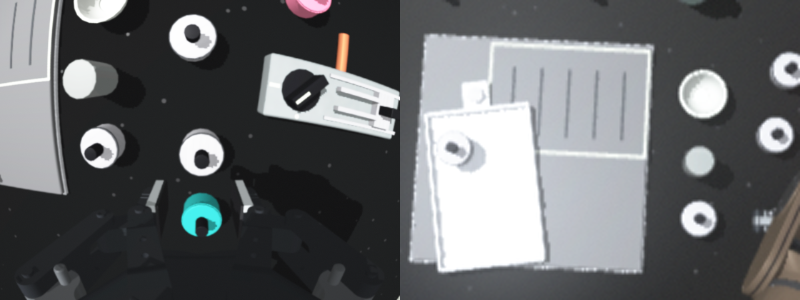

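E is standing in the upper-left slot. D's knob top is at (283,222) native, as predicted. Now grasp D.

Request:
{"fn": "drive_tool", "kwargs": {"steps": [[3,0.2,0.2,0,0.5],[3,0,0,0,0.5],[2.1,0,0,0,0.5],[1,0,0,0,0.5],[0,0,0,0,0.5],[0,0,0,0,0],[0,0,0,0,0],[0,0,0,0,0],[0,0,0,0,0],[0,0,0,0,0]], "force": 80}}

```text
time: 11.55
eef_pos: [0.4424, -0.1448, 0.0102]
tcp_rot: [0.708, -0.0, -0.706, 0.001]
contact_force: [-0.7, 0.3, 5.9]
opening: 0.147
```

Request:
{"fn": "drive_tool", "kwargs": {"steps": [[-2,0,0,0,0],[-4,0,0,0,0],[-3,0,0,0,0],[0,-4,-1.2,0,0],[0,-4.4,-1.3,0,0],[0,-4.4,-1.3,0,0],[0,-4.4,-1.3,0,0],[0,-4.4,-1.3,0,0],[0,-4.4,-1.3,0,0],[0,-4.4,-1.3,0,0]]}}

```text
time: 12.55
eef_pos: [0.5303, 0.1616, 0.0979]
tcp_rot: [-0.707, -0.0, 0.708, -0.0]
contact_force: [1.0, -0.3, -1.1]
opening: 0.145
```

Request:
{"fn": "drive_tool", "kwargs": {"steps": [[0,-4.4,-1.3,0,0],[0,-4.4,-1.3,0,0],[0,0,0,0,0],[3,0,0,0,0],[3,0,0,0,0],[0.6,0,0,0,0],[0,0,0,0,0]]}}

```text
time: 13.25
eef_pos: [0.5555, 0.247, 0.0313]
tcp_rot: [-0.706, 0.0, 0.708, -0.0]
contact_force: [0.2, -0.1, -0.9]
opening: 0.146
```

Request:
{"fn": "drive_tool", "kwargs": {"steps": [[0.3,0,0,0,0],[0,0,0,0,0]]}}

```text
time: 13.45
eef_pos: [0.5576, 0.2478, 0.0306]
tcp_rot: [0.708, 0.0, -0.707, -0.0]
contact_force: [0.4, 0.3, -1.6]
opening: 0.143
```

Request:
{"fn": "drive_tool", "kwargs": {"steps": [[0.2,0,0,0,0],[0,0,0,0,0]]}}

```text
time: 13.65
eef_pos: [0.5573, 0.2479, 0.0283]
tcp_rot: [0.708, 0.0, -0.707, 0.0]
contact_force: [1.1, -0.6, -1.5]
opening: 0.145
```

Request:
{"fn": "drive_tool", "kwargs": {"steps": [[0.2,0,0,0,0],[0,0,0,0,0]]}}

```text
time: 13.85
eef_pos: [0.5578, 0.248, 0.0282]
tcp_rot: [0.707, 0.0, -0.707, 0.0]
contact_force: [-3.0, -2.5, 7.7]
opening: 0.141
```

Request:
{"fn": "drive_tool", "kwargs": {"steps": [[0.2,0,0,0,0],[0,0,0,0,0]]}}

```text
time: 14.05
eef_pos: [0.5581, 0.248, 0.0283]
tcp_rot: [0.707, 0.0, -0.707, 0.001]
contact_force: [-7.6, -3.1, 16.1]
opening: 0.141
```

Placed D with contact as predicted (grasp z + 18 mm). Release it and go to C (0.448,-0.027).

Request:
{"fn": "drive_tool", "kwargs": {"steps": [[-0.4,0,0,0,0.4],[0,0,0,0,0.4],[0,0,0,0,0.4],[-3,0,0,0,0.4],[-4,0,0,0,0.4],[0,3.9,1.6,0,0.5],[0,3.9,1.6,0,0.5],[0,3.9,1.6,0,0.5],[0,3.9,1.6,0,0.5],[0,3.9,1.6,0,0.5]]}}

```text
time: 15.05
eef_pos: [0.476, 0.0516, 0.0973]
tcp_rot: [-0.707, -0.0, 0.707, -0.0]
contact_force: [-0.2, 0.0, 0.0]
opening: 0.498
```

Request:
{"fn": "drive_tool", "kwargs": {"steps": [[0,3.9,1.6,0,0.5],[0,4.0,1.5,0,0.5],[0,0,0,0,0.5],[0,0,0,0,0.5]]}}

```text
time: 15.45
eef_pos: [0.4458, -0.0268, 0.0975]
tcp_rot: [-0.707, 0.001, 0.707, 0.001]
contact_force: [0.7, 0.2, 0.1]
opening: 0.501
```

```bash
cat >> h.py <<'E'
def knobfind(fn,p):
    "dark knob-top blob near the predicted pixel of world point p (x,y)"
    q=proj(fn,[*p,.056]); im=cv2.imread(f'pics/{fn}.png'); g=cv2.cvtColor(im,cv2.COLOR_BGR2GRAY)
    # white drum disc: bright ellipse near predicted drum top
    d=proj(fn,[*p,.034]); m=(g>150).astype('uint8'); n,l,s,c=cv2.connectedComponentsWithStats(m)
    i=min([i for i in range(1,n) if s[i,4]>150],key=lambda i:np.hypot(*(np.array([s[i,0]+s[i,2]/2,s[i,1]+s[i,3]/2])-d)))
    cn=max(cv2.findContours((l==i).astype('uint8'),cv2.RETR_EXTERNAL,cv2.CHAIN_APPROX_NONE)[0],key=len)
    (u,v),ax,_=cv2.fitEllipse(cv2.convexHull(cn)); w=at(fn,u,v,.034); print('drum px',round(u,1),round(v,1),'axes',np.round(ax,1),'pred',d.round(1),'world',w.round(4)); return w
E
python3 - <<'E'
from h import *
st(); snap('wrist','w5')
for p in [(.4483,-.0267)]: knobfind('w5',p)
knobfind('w4',(.4401,-.1449))
E
```

```text
t 15.45 pos [ 0.4458 -0.0268  0.0975] op 0.501 F [0.7 0.2 0.1] q6 1.284
[[-0.    -0.002 -1.   ]
 [ 0.    -1.     0.002]
 [-1.    -0.     0.   ]]
drum px 277.7 210.6 axes [59.5 61.7] pred [279.1 209.5] world [ 0.4474 -0.0256  0.034 ]
drum px 281.1 214.0 axes [60.3 65.1] pred [281.8 215.3] world [ 0.4411 -0.1444  0.034 ]
```

Request:
{"fn": "drive_tool", "kwargs": {"steps": [[3,0,-0.2,0,0.5],[3,0,0,0,0.5],[1.8,0,0,0,0.5],[0.9,0,0,0,0.5],[0,0,0,0,0.5],[0,0,0,0,0],[0,0,0,0,0],[0,0,0,0,0],[0,0,0,0,0],[0,0,0,0,0]], "force": 80}}

```text
time: 16.5
eef_pos: [0.4494, -0.0265, 0.0122]
tcp_rot: [0.708, 0.0, -0.706, 0.0]
contact_force: [-0.2, 0.2, 6.5]
opening: 0.14
```

Request:
{"fn": "drive_tool", "kwargs": {"steps": [[-2,0,0,0,0],[-4,0,0,0,0],[-3,0,0,0,0],[0,-4,0.3,0,0],[0,-4.2,0.3,0,0],[0,-4.2,0.3,0,0],[0,-4.2,0.3,0,0],[0,-4.2,0.3,0,0],[0,-4.2,0.3,0,0],[0,-4.2,0.3,0,0]]}}

```text
time: 17.5
eef_pos: [0.4258, 0.2673, 0.1001]
tcp_rot: [-0.707, -0.0, 0.707, -0.0]
contact_force: [0.8, -0.1, -2.0]
opening: 0.139
```

Request:
{"fn": "drive_tool", "kwargs": {"steps": [[0,-3.0,0,0,0],[0,-0.8,0,0,0],[0,0,0,0,0],[3,0,0,0,0],[3,0,0,0,0],[0.7,0,0,0,0],[0,0,0,0,0],[0,0,0,0,0]]}}

```text
time: 18.3
eef_pos: [0.4277, 0.3033, 0.0345]
tcp_rot: [0.708, 0.0, -0.707, -0.0]
contact_force: [0.0, -0.5, -1.3]
opening: 0.137
```

Request:
{"fn": "drive_tool", "kwargs": {"steps": [[0.3,0,0,0,0],[0,0,0,0,0]]}}

```text
time: 18.5
eef_pos: [0.4273, 0.3038, 0.0313]
tcp_rot: [0.707, 0.0, -0.707, -0.0]
contact_force: [0.2, -0.2, -1.2]
opening: 0.138
```

Request:
{"fn": "drive_tool", "kwargs": {"steps": [[0.15,0,0,0,0],[0,0,0,0,0.4],[0,0,0,0,0.4],[0,0,0,0,0.4],[-3,0,0,0,0.4],[-4,0,0,0,0.4],[0,4.4,-1.4,0,0.5],[0,4.4,-1.4,0,0.5],[0,4.4,-1.4,0,0.5],[0,4.4,-1.4,0,0.5]]}}

```text
time: 19.5
eef_pos: [0.4834, 0.1264, 0.0996]
tcp_rot: [0.708, 0.001, -0.707, 0.001]
contact_force: [1.0, -0.8, -0.6]
opening: 0.496
```

Request:
{"fn": "drive_tool", "kwargs": {"steps": [[0,4.4,-1.4,0,0.5],[0,4.4,-1.4,0,0.5],[0,4.4,-1.4,0,0.5],[0,4.4,-1.4,0,0.5],[0,4.4,-1.4,0,0.5],[0,4.4,-1.4,0,0.5],[0,0,0,0,0.5],[0,0,0,0,0.5]]}}

```text
time: 20.3
eef_pos: [0.5671, -0.1369, 0.099]
tcp_rot: [-0.707, 0.0, 0.707, 0.001]
contact_force: [0.5, 0.5, 0.1]
opening: 0.499
```

```bash
python3 - <<'E'
from h import *
st(); snap('wrist','w6'); snap('top','top3')
knobfind('w6',(.5673,-.1359))
knobfind('w6',(.6605,-.1567))
knobfind('top3',(.6605,-.1567))
E
```

```text
t 20.3 pos [ 0.5671 -0.1369  0.099 ] op 0.499 F [0.5 0.5 0.1] q6 1.161
[[-0.    -0.001 -1.   ]
 [ 0.001 -1.     0.001]
 [-1.    -0.001  0.   ]]
drum px 277.7 211.1 axes [60.7 64.9] pred [278.  211.8] world [ 0.5679 -0.1357  0.034 ]
drum px 306.1 90.7 axes [63.4 65.4] pred [306.5  87.7] world [ 0.6583 -0.1564  0.034 ]
drum px 321.0 196.5 axes [23.8 24. ] pred [364.  184.6] world [ 0.6259 -0.0335  0.034 ]
```

Request:
{"fn": "drive_tool", "kwargs": {"steps": [[3,0,0,0,0.5],[3,0,0,0,0.5],[1.9,0,0,0,0.5],[0.9,0,0,0,0.5],[0,0,0,0,0.5],[0,0,0,0,0],[0,0,0,0,0],[0,0,0,0,0],[0,0,0,0,0],[0,0,0,0,0]], "force": 80}}

```text
time: 21.4
eef_pos: [0.5684, -0.1366, 0.013]
tcp_rot: [0.708, -0.0, -0.706, 0.001]
contact_force: [-0.0, -0.3, 5.9]
opening: 0.14
```

Request:
{"fn": "drive_tool", "kwargs": {"steps": [[-2,0,0,0,0],[-4,0,0,0,0],[-3,0,0,0,0],[0,-3.9,1.4,0,0],[0,-4.1,1.5,0,0],[0,-4.1,1.5,0,0],[0,-4.1,1.5,0,0],[0,-4.1,1.5,0,0],[0,-4.1,1.5,0,0],[0,-4.1,1.5,0,0]]}}

```text
time: 22.4
eef_pos: [0.4615, 0.1502, 0.1007]
tcp_rot: [-0.707, -0.0, 0.707, -0.0]
contact_force: [1.2, 0.1, -0.7]
opening: 0.135
```

Request:
{"fn": "drive_tool", "kwargs": {"steps": [[0,-4.1,1.3,0,0],[0,-4.2,1.3,0,0],[0,0,0,0,0],[3,0,0,0,0],[3,0,0,0,0],[0.7,0,0,0,0],[0,0,0,0,0],[0,0,0,0,0]]}}

```text
time: 23.2
eef_pos: [0.4375, 0.2316, 0.0347]
tcp_rot: [0.707, 0.0, -0.707, -0.0]
contact_force: [0.3, -0.6, -1.6]
opening: 0.136
```

Request:
{"fn": "drive_tool", "kwargs": {"steps": [[0.3,0,0,0,0],[0,0,0,0,0]]}}

```text
time: 23.4
eef_pos: [0.4372, 0.2317, 0.0315]
tcp_rot: [0.707, 0.0, -0.707, 0.0]
contact_force: [0.5, 0.0, -1.4]
opening: 0.137
```

Request:
{"fn": "drive_tool", "kwargs": {"steps": [[0.1,0,0,0,0],[0,0,0,0,0.4],[0,0,0,0,0.4],[0,0,0,0,0.4],[-3,0,0,0,0.4],[-4,0,0,0,0.4],[0,3.9,-2.2,0,0.5],[0,3.9,-2.2,0,0.5],[0,3.9,-2.2,0,0.5],[0,3.9,-2.2,0,0.5]]}}

```text
time: 24.4
eef_pos: [0.5258, 0.0745, 0.1006]
tcp_rot: [0.707, 0.0, -0.707, 0.0]
contact_force: [0.8, -0.1, 0.0]
opening: 0.499
```

Request:
{"fn": "drive_tool", "kwargs": {"steps": [[0,3.9,-2.2,0,0.5],[0,3.9,-2.2,0,0.5],[0,3.9,-2.2,0,0.5],[0,3.9,-2.2,0,0.5],[0,3.9,-2.2,0,0.5],[0,3.9,-2.2,0,0.5],[0,0,0,0,0.5],[0,0,0,0,0.5]]}}

```text
time: 25.2
eef_pos: [0.657, -0.1588, 0.0996]
tcp_rot: [-0.707, 0.0, 0.707, 0.001]
contact_force: [-0.3, 0.9, -1.0]
opening: 0.501
```

```bash
python3 - <<'E'
from h import *
st(); snap('wrist','w7'); snap('top','top4')
knobfind('w7',(.6590,-.1564))
E
```

```text
t 25.2 pos [ 0.657  -0.1588  0.0996] op 0.501 F [-0.3  0.9 -1. ] q6 1.185
[[-0.001 -0.001 -1.   ]
 [ 0.001 -1.     0.001]
 [-1.    -0.001  0.001]]
drum px 276.6 205.6 axes [62.6 66.5] pred [276.1 209.4] world [ 0.662  -0.1567  0.034 ]
```

Request:
{"fn": "drive_tool", "kwargs": {"steps": [[3,-0.2,-0.3,0,0.5],[3,0,0,0,0.5],[1.9,0,0,0,0.5],[1.0,0,0,0,0.5],[0,0,0,0,0.5],[0,0,0,0,0],[0,0,0,0,0],[0,0,0,0,0],[0,0,0,0,0],[0,0,0,0,0]], "force": 80}}

```text
time: 26.3
eef_pos: [0.6616, -0.1568, 0.0133]
tcp_rot: [0.708, -0.0, -0.706, 0.001]
contact_force: [-1.2, -0.3, 5.3]
opening: 0.136
```

Request:
{"fn": "drive_tool", "kwargs": {"steps": [[-2,0,0,0,0],[-4,0,0,0,0],[-3,0,0,0,0],[0,-4.1,1.6,0,0],[0,-4.3,1.7,0,0],[0,-4.3,1.7,0,0],[0,-4.3,1.7,0,0],[0,-4.3,1.7,0,0],[0,-4.3,1.7,0,0],[0,-4.3,1.7,0,0]]}}

```text
time: 27.3
eef_pos: [0.5401, 0.1445, 0.1003]
tcp_rot: [-0.707, -0.0, 0.708, -0.0]
contact_force: [0.8, 0.9, -1.0]
opening: 0.136
```

```bash
cat >> h.py <<'E'
def trayknobs(fn,box=(175,200,260,300),thr=120):
    g=cv2.cvtColor(cv2.imread(f'pics/{fn}.png'),cv2.COLOR_BGR2GRAY); u0,v0,u1,v1=box
    n,l,s,c=cv2.connectedComponentsWithStats((g[v0:v1,u0:u1]<thr).astype('uint8'))
    for i in range(1,n):
        if 4<s[i,4]<120: print('dark',c[i]+[u0,v0],s[i,4],at(fn,*(c[i]+[u0,v0]),.072).round(3))
E
python3 - <<'E'
from h import *
trayknobs('top4')
E
```

```text
dark [222.         220.14285714] 14 [0.554 0.243 0.072]
dark [196.  223.5] 16 [0.545 0.315 0.072]
dark [227.         263.28571429] 14 [0.436 0.228 0.072]
dark [200.375  266.8125] 16 [0.426 0.301 0.072]
```

All four pots are where I placed them. Place the fifth in the centre.

Request:
{"fn": "drive_tool", "kwargs": {"steps": [[0,-4.4,1.6,0,0],[0,-4.4,1.6,0,0],[0,-4.4,1.5,0,0],[0,0,0,0,0],[3,0,0,0,0],[3,0,0,0,0],[0.7,0,0,0,0],[0,0,0,0,0]]}}

```text
time: 28.1
eef_pos: [0.4939, 0.2739, 0.0332]
tcp_rot: [-0.706, 0.0, 0.708, -0.001]
contact_force: [-0.2, -1.4, -1.7]
opening: 0.14
```

Request:
{"fn": "drive_tool", "kwargs": {"steps": [[0.3,0,0,0,0],[0,0,0,0,0]]}}

```text
time: 28.3
eef_pos: [0.4952, 0.2746, 0.0315]
tcp_rot: [0.707, 0.0, -0.707, -0.0]
contact_force: [-0.2, 0.3, -1.5]
opening: 0.135
```

Request:
{"fn": "drive_tool", "kwargs": {"steps": [[0.1,0,0,0,0],[0,0,0,0,0.4],[0,0,0,0,0.4],[0,0,0,0,0.4],[-3,0,0,0,0.4],[-4,0,0,0,0.4],[-1,-3.3,2.7,0,0],[0,-3.3,2.7,0,0],[0,-3.5,2.7,0,0],[0,0,0,-6.5,0]]}}

```text
time: 29.3
eef_pos: [0.4106, 0.379, 0.1105]
tcp_rot: [-0.706, -0.044, 0.706, -0.043]
contact_force: [0.7, -0.8, -0.5]
opening: -0.002
```

```bash
python3 - <<'E'
from h import *
st(); snap('top','top5'); snap('side','s5')
trayknobs('top5')
cv2.imwrite('pics/m6.png',np.hstack([cv2.resize(cv2.imread('pics/side0.png')[0:2,0:2],(1,400)),cv2.resize(cv2.imread('pics/s5.png')[210:320,240:380],(509,400),interpolation=cv2.INTER_CUBIC),cv2.resize(cv2.imread('pics/top5.png')[180:300,170:257],(290,400),interpolation=cv2.INTER_CUBIC)]))
E
```

```text
t 29.3 pos [0.4106 0.379  0.1105] op -0.002 F [ 0.7 -0.8 -0.5] q6 2.011
[[-0.001  0.121 -0.993]
 [ 0.001 -0.993 -0.121]
 [-1.    -0.001  0.001]]
dark [221.86666667 220.2       ] 15 [0.554 0.244 0.072]
dark [196.13333333 223.6       ] 15 [0.545 0.315 0.072]
dark [211.83333333 241.91666667] 12 [0.494 0.27  0.072]
dark [226.86666667 263.2       ] 15 [0.436 0.228 0.072]
dark [200.35294118 266.70588235] 17 [0.427 0.301 0.072]
dark [178.35714286 271.        ] 70 [0.415 0.36  0.072]
```

View pics/m6.png

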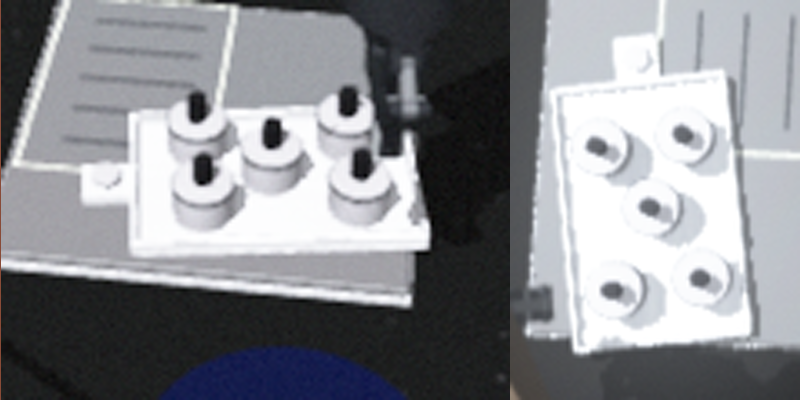

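Five pots are upright on the tray (knobs seen in the top view at about (222,220), (196,224), (212,242), (227,263) and (200,267) native), and the tray hasn't moved. I'll lower the shut fingers beside the free end.

Request:
{"fn": "drive_tool", "kwargs": {"steps": [[4,0,0,0,0],[4,0,0,0,0],[2,0,0,0,0],[0.5,0,0,0,0],[0.5,0,0,0,0],[0,0,0,0,0]]}}

```text
time: 30.0
eef_pos: [0.4148, 0.3759, 0.001]
tcp_rot: [0.706, 0.04, -0.706, 0.04]
contact_force: [-0.6, -0.1, 0.3]
opening: 0.0
```

Request:
{"fn": "drive_tool", "kwargs": {"steps": [[0.4,0,0,0,0],[0,0,0,0,0]]}}

```text
time: 30.2
eef_pos: [0.4144, 0.3761, -0.0029]
tcp_rot: [0.706, 0.04, -0.705, 0.04]
contact_force: [-0.6, 0.3, 1.2]
opening: -0.0
```

Request:
{"fn": "drive_tool", "kwargs": {"steps": [[0.3,0,0,0,0],[0,0,0,0,0]]}}

```text
time: 30.4
eef_pos: [0.4137, 0.3758, -0.0067]
tcp_rot: [0.706, 0.04, -0.706, 0.04]
contact_force: [-0.1, 0.5, -0.7]
opening: 0.003
```

Request:
{"fn": "drive_tool", "kwargs": {"steps": [[0.3,0,0,0,0],[0,0,0,0,0]]}}

```text
time: 30.6
eef_pos: [0.4135, 0.3757, -0.0102]
tcp_rot: [-0.706, -0.04, 0.706, -0.04]
contact_force: [-0.2, 0.3, -0.1]
opening: -0.001
```

Request:
{"fn": "drive_tool", "kwargs": {"steps": [[0.3,0,0,0,0],[0,0,0,0,0]]}}

```text
time: 30.8
eef_pos: [0.4134, 0.3756, -0.0132]
tcp_rot: [-0.706, -0.04, 0.706, -0.04]
contact_force: [-0.0, -0.4, 0.2]
opening: -0.001
```

```bash
python3 - <<'E'
from h import *
st()
E
```

```text
t 30.8 pos [ 0.4134  0.3756 -0.0132] op -0.001 F [-0.  -0.4  0.2] q6 2.013
[[-0.001  0.114 -0.993]
 [-0.    -0.993 -0.114]
 [-1.     0.     0.001]]
```

No contact at TCP z=-0.013, so the tips are just above the hob, at rim height. Begin the arc push, with the tool turning along with the tray.

Request:
{"fn": "drive_tool", "kwargs": {"steps": [[0,0.8,0,0,0],[0,0.5,0,0,0],[0,0.3,0,0,0],[0,0.44,0.19,-1.25,0],[0,0.88,0.38,-2.5,0],[0,0.88,0.38,-2.5,0],[0,0.88,0.38,-2.5,0],[0,0.44,0.19,-1.25,0],[0,0,0,0,0]]}}

```text
time: 31.7
eef_pos: [0.4066, 0.323, -0.0124]
tcp_rot: [-0.7, -0.102, 0.7, -0.101]
contact_force: [-2.3, 3.5, -0.0]
opening: -0.001
```

```bash
python3 - <<'E'
from h import *
p,r=st(); snap('top','top6'); trayknobs('top6',(175,190,300,310))
d=p[:2]-[.6245,.2916]; print('radius',np.hypot(*d),'ang',np.degrees(np.arctan2(d[1],d[0])),'tool z ang',np.degrees(np.arctan2(r[1,2],r[0,2])))
E
```

```text
t 31.7 pos [ 0.4066  0.323  -0.0124] op -0.001 F [-2.3  3.5 -0. ] q6 1.756
[[-0.     0.284 -0.959]
 [ 0.002 -0.959 -0.284]
 [-1.    -0.002 -0.   ]]
dark [225.21428571 217.35714286] 14 [0.562 0.235 0.072]
dark [200.2        225.06666667] 15 [0.541 0.303 0.072]
dark [219.  240.5] 14 [0.498 0.251 0.072]
dark [192.734375 270.625   ] 64 [0.416 0.321 0.072]
dark [185.26666667 258.53333333] 15 [0.449 0.342 0.072]
dark [237.46153846 258.84615385] 13 [0.448 0.2   0.072]
radius 0.22009523436630266 ang 171.8096614326943 tool z ang -163.4934018427049
```

Request:
{"fn": "drive_tool", "kwargs": {"steps": [[0,0.44,0.19,-1.25,0],[0,0.88,0.38,-2.5,0],[0,0.88,0.38,-2.5,0],[0,0.88,0.38,-2.5,0],[0,0.88,0.38,-2.5,0],[0,0.88,0.38,-2.5,0],[0,0.88,0.38,-2.5,0],[0,0.88,0.38,-2.5,0],[0,0.88,0.38,-2.5,0],[0,0.88,0.38,-2.5,0]]}}

```text
time: 32.75
eef_pos: [0.4118, 0.2333, -0.0125]
tcp_rot: [-0.663, -0.245, 0.665, -0.243]
contact_force: [-5.4, 7.3, 3.6]
opening: 0.0
```

Request:
{"fn": "drive_tool", "kwargs": {"steps": [[0,0.88,0.38,-2.5,0],[0,0.88,0.38,-2.5,0],[0,0.88,0.38,-2.5,0],[0,0.88,0.38,-2.5,0],[0,0.88,0.38,-2.5,0],[0,0.88,0.38,-2.5,0],[0,0.88,0.38,-2.5,0],[0,0.88,0.38,-2.5,0],[0,0.44,0.19,-1.25,0],[0,0,0,0,0]]}}

```text
time: 33.75
eef_pos: [0.4484, 0.1602, -0.0126]
tcp_rot: [-0.607, -0.362, 0.608, -0.361]
contact_force: [-3.2, 4.1, 3.1]
opening: -0.002
```

```bash
python3 - <<'E'
from h import *
p,r=st(); snap('top','top7'); trayknobs('top7',(185,180,310,275))
d=p[:2]-[.6245,.2916]; print('radius',np.hypot(*d),'ang',np.degrees(np.arctan2(d[1],d[0])),'tool z ang',np.degrees(np.arctan2(r[1,2],r[0,2])))
E
```

```text
t 33.75 pos [ 0.4484  0.1602 -0.0126] op -0.002 F [-3.2  4.1  3.1] q6 0.624
[[-0.002  0.879 -0.477]
 [ 0.001 -0.477 -0.879]
 [-1.    -0.003  0.   ]]
dark [235.5 197. ] 14 [0.619 0.207 0.072]
dark [247.5 217.5] 14 [0.562 0.173 0.072]
dark [273.38461538 217.38461538] 13 [0.562 0.102 0.072]
dark [223.58333333 219.75      ] 12 [0.555 0.239 0.072]
dark [258.57142857 238.71428571] 7 [0.503 0.142 0.072]
dark [267.35483871 257.66129032] 62 [0.452 0.118 0.072]
dark [224.11904762 260.30952381] 42 [0.444 0.236 0.072]
radius 0.21972542464110442 ang -143.27708645807314 tool z ang -118.4798569471097
```

Request:
{"fn": "drive_tool", "kwargs": {"steps": [[0,0.44,0.19,-1.25,0],[0,0.88,0.38,-2.5,0],[0,0.88,0.38,-2.5,0],[0,0.88,0.38,-2.5,0],[0,0.88,0.38,-2.5,0],[0,0.88,0.38,-2.5,0],[0,0.88,0.38,-2.5,0],[0,0.88,0.38,-2.5,0],[0,0.88,0.38,-2.5,0],[0,0,0,0,0]]}}

```text
time: 34.8
eef_pos: [0.508, 0.1055, -0.0128]
tcp_rot: [-0.529, -0.469, 0.531, -0.467]
contact_force: [-3.0, 2.9, 3.1]
opening: 0.001
```

```bash
python3 - <<'E'
from h import *
p,r=st(); snap('top','top8'); trayknobs('top8',(185,170,310,240))
print('tool z ang',np.degrees(np.arctan2(r[1,2],r[0,2])))
crop('top8','t8c',180,160,135,100,6)
E
```

```text
t 34.8 pos [ 0.508   0.1055 -0.0128] op 0.001 F [-3.   2.9  3.1] q6 0.133
[[-0.004  0.992 -0.125]
 [ 0.001 -0.125 -0.992]
 [-1.    -0.004 -0.   ]]
dark [234.52941176 185.88235294] 17 [0.65  0.21  0.072]
dark [276.94444444 191.22222222] 18 [0.635 0.092 0.072]
dark [252.78571429 200.5       ] 14 [0.609 0.159 0.072]
dark [231.21428571 211.35714286] 14 [0.579 0.218 0.072]
dark [274.80769231 215.96153846] 26 [0.566 0.098 0.072]
dark [248.95238095 227.64285714] 42 [0.534 0.169 0.072]
dark [254.02531646 231.78481013] 79 [0.522 0.155 0.072]
dark [284.57446809 234.29787234] 47 [0.516 0.071 0.072]
tool z ang -97.15662151947005
```

View pics/t8c.png

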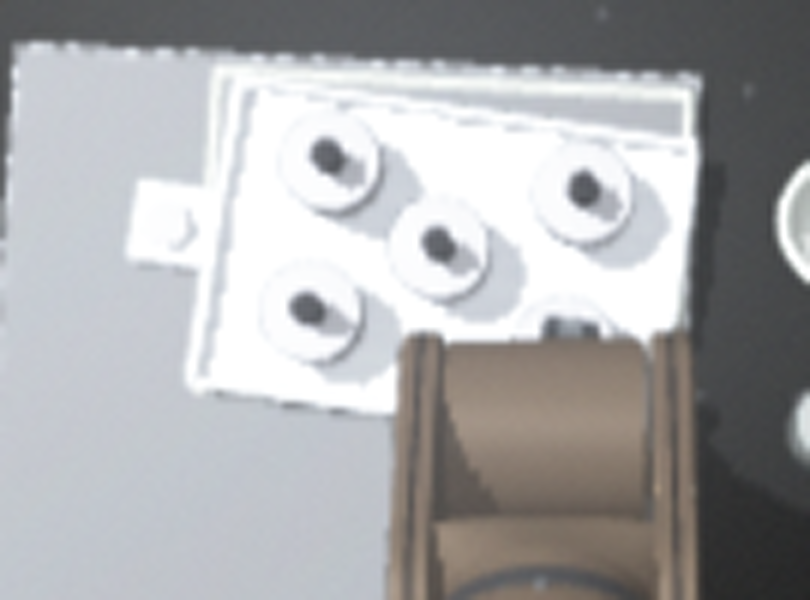

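The tray is about 4.6° short of the zone: its far edge runs (245,82)→(695,150) in the crop, against the zone line (215,68)→(690,92). Push the rest.

Request:
{"fn": "drive_tool", "kwargs": {"steps": [[0,0.54,0.23,-1.5,0],[0,0.54,0.23,-1.5,0],[0,0.54,0.23,-1.5,0],[0,0,0,0,0],[0,0,0,0,0]]}}

```text
time: 35.35
eef_pos: [0.5219, 0.0976, -0.0129]
tcp_rot: [-0.51, -0.49, 0.513, -0.486]
contact_force: [-6.9, 5.8, 6.0]
opening: 0.002
```

```bash
python3 - <<'E'
from h import *
p,r=st(); snap('top','top9'); trayknobs('top9',(185,170,310,215))
print('tool z ang',np.degrees(np.arctan2(r[1,2],r[0,2])))
crop('top9','t9c',180,160,135,100,6)
E
```

```text
t 35.35 pos [ 0.5219  0.0976 -0.0129] op 0.002 F [-6.9  5.8  6. ] q6 0.039
[[-0.006  0.999 -0.047]
 [ 0.001 -0.047 -0.999]
 [-1.    -0.006 -0.001]]
dark [233.6875 183.6875] 16 [0.656 0.212 0.072]
dark [276.58823529 186.11764706] 17 [0.65  0.093 0.072]
dark [253.26666667 197.06666667] 15 [0.619 0.158 0.072]
dark [232.38461538 209.38461538] 13 [0.584 0.215 0.072]
dark [253.33333333 211.        ] 9 [0.58  0.157 0.072]
dark [279.6 209.8] 5 [0.583 0.085 0.072]
dark [256.83333333 212.33333333] 6 [0.576 0.147 0.072]
tool z ang -92.69871254833095
```

View pics/t9c.png

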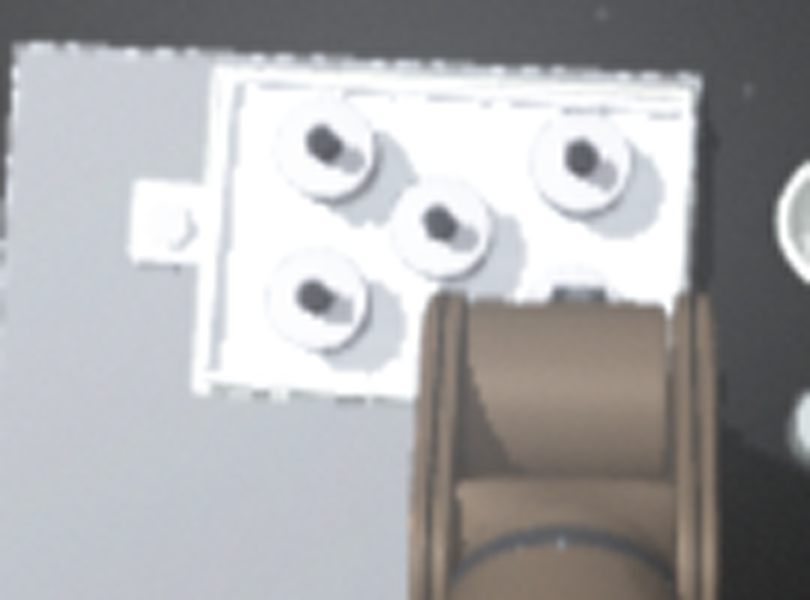

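The tray now covers the zone, with edges parallel (2.6° slope in the picture against 2.9° for the outline). Retreat and go to the regulator.

Request:
{"fn": "drive_tool", "kwargs": {"steps": [[0,-0.5,0,0,0],[0,-1,0,0,0],[0,-1.5,0,0,0],[-4,0,0,0,0],[-4,0,0,0,0],[-4,0,0,0,0],[0,0.4,3.9,0,0.4],[0,0.4,3.9,0,0.4],[0,0.4,3.9,0,0.4],[0,0.4,3.9,0,0.4]]}}

```text
time: 36.4
eef_pos: [0.5022, -0.0603, 0.1071]
tcp_rot: [-0.511, -0.488, 0.512, -0.489]
contact_force: [0.6, -0.5, -0.1]
opening: 0.401
```

Request:
{"fn": "drive_tool", "kwargs": {"steps": [[0,0.4,3.9,0,0.4],[0,0.4,3.9,0,0.4],[0,0.4,3.9,0,0.4],[0,0.4,3.9,0,0.4],[0,0.5,3.9,0,0.4],[0,0,0,-8.5,0.4],[0,0,0,-8.5,0.4],[0,0,0,-8.5,0.4],[0,0,0,-8.5,0.4],[0,0,0,-8.2,0.4]]}}

```text
time: 37.4
eef_pos: [0.5138, -0.2545, 0.1067]
tcp_rot: [0.3, 0.641, -0.3, 0.64]
contact_force: [-0.2, 0.3, -0.5]
opening: 0.4
```

```bash
python3 - <<'E'
from h import *
p,r=st(); snap('wrist','w10'); snap('top','top10'); trayknobs('top10',(185,170,310,250))
g=cv2.cvtColor(cv2.imread('pics/top10.png'),cv2.COLOR_BGR2GRAY)
print(proj('w10',[.514,-.253,.057]))
b=cv2.resize(cv2.imread('pics/w10.png')[60:360,90:490],None,fx=1.2,fy=1.2)  # 480x360
a=cv2.resize(cv2.imread('pics/top10.png')[160:260,180:315],(486,360),interpolation=cv2.INTER_CUBIC)
cv2.imwrite('pics/m7.png',np.vstack([np.hstack([b,np.zeros((360,6,3),'uint8')])[:, :486],a][:2])[:600] if 0 else np.hstack([b,cv2.resize(a,(320,237)).copy() if 0 else np.vstack([cv2.resize(a,(320,237)),np.zeros((123,320,3),'uint8')])]))
E
```

```text
t 37.4 pos [ 0.5138 -0.2545  0.1067] op 0.4 F [-0.2  0.3 -0.5] q6 -1.331
[[-0.001  0.768  0.64 ]
 [-0.001  0.64  -0.768]
 [-1.    -0.001 -0.   ]]
dark [233.6875 183.6875] 16 [0.656 0.212 0.072]
dark [276.5 186. ] 16 [0.65  0.093 0.072]
dark [253.26666667 197.06666667] 15 [0.619 0.158 0.072]
dark [232.38461538 209.38461538] 13 [0.584 0.215 0.072]
dark [275.38461538 212.07692308] 13 [0.577 0.096 0.072]
[280.00907632 217.00218859]
```

View pics/m7.png

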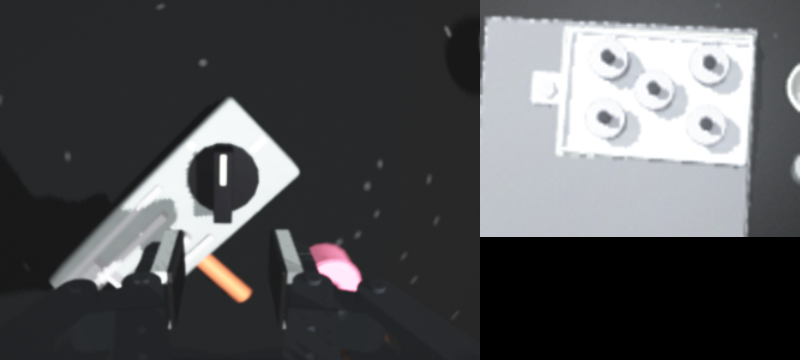

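The bar is in line with the tool's z axis, with the pointer end at (222,155) in the left panel and the bar centre about 3 mm to the tool's -y side. The five pots are still in place. Descend and grip the bar.

Request:
{"fn": "drive_tool", "kwargs": {"steps": [[3,-0.3,0,0,0.4],[3,0,0,0,0.4],[2.4,0,0,0,0.4],[1.1,0,0,0,0.4],[0,0,0,0,0.4],[0,0,0,0,0],[0,0,0,0,0],[0,0,0,0,0],[0,0,0,0,0]], "force": 50}}

```text
time: 38.4
eef_pos: [0.5131, -0.2574, 0.0139]
tcp_rot: [0.301, 0.639, -0.302, 0.64]
contact_force: [-3.2, -1.5, 5.5]
opening: 0.121
```

Request:
{"fn": "drive_tool", "kwargs": {"steps": [[0,0,0,5.8,0],[0,0,0,5.8,0],[0,0,0,5.8,0],[0,0,0,5.8,0],[0,0,0,5.8,0],[0,0,0,5.8,0],[0,0,0,5.8,0],[0,0,0,5.7,0],[0,0,0,0,0],[0,0,0,0,0]]}}

```text
time: 39.4
eef_pos: [0.5117, -0.2578, 0.0139]
tcp_rot: [-0.527, -0.469, 0.53, -0.47]
contact_force: [-7.6, -2.9, 7.5]
opening: 0.12
```

```bash
python3 - <<'E'
from h import *
p,r=st(); print('-z ang',np.degrees(np.arctan2(-r[1,2],-r[0,2])))
E
```

```text
t 39.4 pos [ 0.5117 -0.2578  0.0139] op 0.12 F [-7.6 -2.9  7.5] q6 -0.522
[[-0.002  0.993 -0.118]
 [-0.003 -0.118 -0.993]
 [-1.    -0.002  0.003]]
-z ang 83.23986631047373
```

Request:
{"fn": "drive_tool", "kwargs": {"steps": [[0,0,0,0,0.4],[0,0,0,0,0.4],[0,0,0,0,0.4],[-3,0,0,0,0.4],[-4,0,0,0,0.4],[-3,0,0,0,0],[0,0,0,0,0],[0,0,0,0,0]]}}

```text
time: 40.2
eef_pos: [0.513, -0.2561, 0.1129]
tcp_rot: [0.529, 0.469, -0.528, 0.47]
contact_force: [-0.0, 0.7, -0.3]
opening: 0.001
```

```bash
python3 - <<'E'
from h import *
p,r=st(); snap('wrist','w11')
print('axis',proj('w11',[.514,-.253,.057]))
crop('w11','w11c',190,110,200,150,4)
E
```

```text
t 40.2 pos [ 0.513  -0.2561  0.1129] op 0.001 F [-0.   0.7 -0.3] q6 -0.522
[[ 0.002  0.993 -0.118]
 [-0.001 -0.118 -0.993]
 [-1.     0.002  0.001]]
axis [279.42732484 211.76213615]
```

View pics/w11c.png

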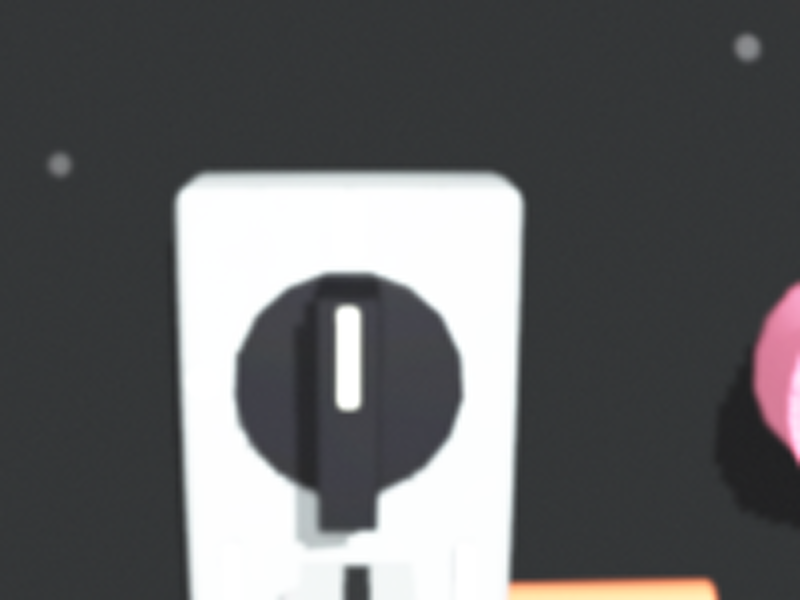

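The bar is centred on and parallel with the housing, so the pointer is at the mark. Next I go behind the lock tab and lower the shut fingers. That uses up the 16 pictures, so I continue on numbers only.

Request:
{"fn": "drive_tool", "kwargs": {"steps": [[0,0,4,0,0],[0,0,4,0,0],[0,0,4,0,0],[0,0,3.6,0,0],[0,0,0,0,0],[3,0,0,0,0],[3,0,0,0,0],[2.0,0,0,0,0],[0,0,0,0,0]]}}

```text
time: 41.15
eef_pos: [0.4909, -0.4067, 0.026]
tcp_rot: [0.529, 0.474, -0.529, 0.465]
contact_force: [0.3, 0.2, -0.7]
opening: 0.003
```

```bash
python3 - <<'E'
from h import *
p,r=st(); ax=np.array([.5125,-.254]); X=np.array([.9936,-.113]); Y=np.array([.113,.9936])
print('tcp in reg',(p[:2]-ax)@X,(p[:2]-ax)@Y)
# dark blobs on the housing in the first top picture
g=cv2.cvtColor(cv2.imread('pics/top0.png'),cv2.COLOR_BGR2GRAY); m=np.zeros_like(g)
c=np.array([proj('top0',[*(ax+x*X+y*Y),.03]) for x,y in [(-.03,.035),(.03,.035),(.03,-.155),(-.03,-.155)]]).astype(int)
cv2.fillPoly(m,[c],1); n,l,s,k=cv2.connectedComponentsWithStats(((g<90)&(m>0)).astype('uint8'))
for i in range(1,n):
    if s[i,4]>8:
        v,u=np.where(l==i); ys=[(at('top0',a,b,.068)[:2]-ax)@Y for a,b in zip(u,v)]; xs=[(at('top0',a,b,.068)[:2]-ax)@X for a,b in zip(u,v)]
        print(s[i],'x',min(xs),max(xs),'y',min(ys),max(ys))
E
```

```text
t 41.15 pos [ 0.4909 -0.4067  0.026 ] op 0.003 F [ 0.3  0.2 -0.7] q6 -0.733
[[-0.008  0.993 -0.118]
 [ 0.009 -0.118 -0.993]
 [-1.    -0.009 -0.008]]
tcp in reg -0.004200991554426985 -0.15416281745057642
[393 229  16  15 174] x -0.021186554740091602 0.01890444389588104 y -0.016247442825180237 0.025913611010124397
[442 239  10   5  40] x -0.005625294258466461 0.005366726018649742 y -0.1355487389853702 -0.10997792770146905
```

Request:
{"fn": "drive_tool", "kwargs": {"steps": [[0.4,0.3,0,0,0],[0,0,-0.7,0,0],[0,0,-0.8,0,0],[0,0,-0.8,0,0],[0,0,-0.8,0,0],[0,0,-0.8,0,0],[0,0,-0.8,0,0],[0,0,-0.8,0,0],[0,0,-0.7,0,0],[0,0,0,0,0]]}}

```text
time: 42.15
eef_pos: [0.504, -0.3483, 0.0279]
tcp_rot: [0.529, 0.47, -0.529, 0.469]
contact_force: [0.7, -0.0, 0.3]
opening: -0.005
```

Request:
{"fn": "drive_tool", "kwargs": {"steps": [[0,0,-0.3,0,0],[0,0,-0.3,0,0],[0,0,0,0,0]]}}

```text
time: 42.45
eef_pos: [0.5046, -0.3433, 0.0278]
tcp_rot: [0.529, 0.47, -0.529, 0.469]
contact_force: [-0.3, -0.2, 0.0]
opening: -0.006
```

```bash
cat >> h.py <<'E'
def lockblob(fn):
    ax=np.array([.5125,-.254]); X=np.array([.9936,-.113]); Y=np.array([.113,.9936])
    g=cv2.cvtColor(cv2.imread(f'pics/{fn}.png'),cv2.COLOR_BGR2GRAY); m=np.zeros_like(g)
    c=np.array([proj(fn,[*(ax+x*X+y*Y),.03]) for x,y in [(-.03,.035),(.03,.035),(.03,-.155),(-.03,-.155)]]).astype(int)
    cv2.fillPoly(m,[c],1); n,l,s,k=cv2.connectedComponentsWithStats(((g<90)&(m>0)).astype('uint8'))
    for i in range(1,n):
        if s[i,4]>8:
            v,u=np.where(l==i); P=[at(fn,a,b,.068)[:2]-ax for a,b in zip(u,v)]; P=np.array(P)
            print(s[i],'x',(P@X).min().round(4),(P@X).max().round(4),'y',(P@Y).min().round(4),(P@Y).max().round(4))
E
python3 - <<'E'
from h import *
p,r=st(); snap('top','top12'); snap('wrist','w12')
lockblob('top12')
print('--wrist'); lockblob('w12')
E
```

```text
t 42.45 pos [ 0.5046 -0.3433  0.0278] op -0.006 F [-0.3 -0.2  0. ] q6 -0.645
[[-0.001  0.993 -0.119]
 [ 0.001 -0.119 -0.993]
 [-1.    -0.001 -0.001]]
[392 231   4   8  15] x -0.0091 0.0105 y 0.0194 0.0279
[421 230  26  21 180] x -0.0312 0.0283 y -0.1194 -0.0519
[447 232   6   7  10] x 0.0081 0.0262 y -0.1359 -0.1235
[400 234  10   5  35] x -0.0052 0.0058 y -0.0192 0.0057
[443 238  11  11  32] x -0.0206 0.0097 y -0.1419 -0.1145
[395 241  10   3  17] x -0.0209 -0.0157 y -0.0065 0.0184
[432 246   8   6  13] x -0.0323 -0.0164 y -0.1033 -0.0851
--wrist
[ 252   34   41   98 2722] x -0.0076 0.0085 y -0.024 0.0168
[227  56  16  65 701] x -0.018 -0.0117 y -0.0192 0.0075
[302  56  16  65 727] x 0.0124 0.0185 y -0.0194 0.0072
[ 228  191   95  146 6867] x -0.0227 0.024 y -0.1248 -0.049
```

Request:
{"fn": "drive_tool", "kwargs": {"steps": [[0,0,-0.3,0,0],[0,0,0,0,0]]}}

```text
time: 42.75
eef_pos: [0.5051, -0.3418, 0.0281]
tcp_rot: [-0.528, -0.469, 0.529, -0.47]
contact_force: [-1.1, -3.7, -2.1]
opening: 0.001
```

Request:
{"fn": "drive_tool", "kwargs": {"steps": [[0,0,-0.3,0,0],[0,0,0,0,0]]}}

```text
time: 42.95
eef_pos: [0.5052, -0.3417, 0.0283]
tcp_rot: [-0.527, -0.468, 0.53, -0.472]
contact_force: [-3.4, -10.7, -4.3]
opening: 0.001
```

The end stop is reached: the push force rose to 11 N with no further travel. Back off, rise, clear the view and check.

Request:
{"fn": "drive_tool", "kwargs": {"steps": [[0,0,0.8,0,0],[0,0,1.5,0,0],[0,0,1.0,0,0],[-4,0,0,0,0],[-4,0,0,0,0],[-4,0,0,0,0],[0,0,0,0,0],[0,0,0,0,0]]}}

```text
time: 43.75
eef_pos: [0.5024, -0.3716, 0.15]
tcp_rot: [0.529, 0.468, -0.529, 0.47]
contact_force: [-0.5, 0.3, -0.8]
opening: -0.001
```

```bash
python3 - <<'E'
from h import *
p,r=st(); snap('top','top13'); snap('wrist','w13'); snap('side','s13')
trayknobs('top13',(185,170,310,250)); print('lock/top'); lockblob('top13'); print('lock/wrist'); lockblob('w13')
# tray outline in top view: bright region > 225 around the tray
g=cv2.cvtColor(cv2.imread('pics/top13.png'),cv2.COLOR_BGR2GRAY)
sub=g[150:260,175:320]; 
for thr in (215,225,235):
    m=cv2.morphologyEx((sub>thr).astype('uint8'),cv2.MORPH_OPEN,np.ones((3,3)))
    cn=max(cv2.findContours(m,cv2.RETR_EXTERNAL,cv2.CHAIN_APPROX_NONE)[0],key=cv2.contourArea); b=cv2.minAreaRect(cn)
    w=np.array([at('top13',*(q+[175,150]),.028)[:2] for q in cv2.boxPoints(b)]); e=[w[1]-w[0],w[2]-w[1]]
    print(thr,'mid',w.mean(0).round(4),[ (round(float(np.linalg.norm(x)),3),round(float(np.degrees(np.arctan2(x[1],x[0]))),1)) for x in e])
# pots side view: dark knob above expected positions
for n in [(.656,.212),(.65,.093),(.619,.158),(.584,.215),(.577,.096)]: print(proj('s13',[*n,.074]).round(0),end=' ')
E
```

```text
t 43.75 pos [ 0.5024 -0.3716  0.15  ] op -0.001 F [-0.5  0.3 -0.8] q6 -0.68
[[ 0.003  0.993 -0.119]
 [-0.002 -0.119 -0.993]
 [-1.     0.003  0.002]]
dark [233.6875 183.6875] 16 [0.656 0.212 0.072]
dark [276.5 186. ] 16 [0.65  0.093 0.072]
dark [253.26666667 197.06666667] 15 [0.619 0.158 0.072]
dark [232.38461538 209.38461538] 13 [0.584 0.215 0.072]
dark [275.38461538 212.07692308] 13 [0.577 0.096 0.072]
lock/top
[392 232   4   6  12] x -0.0063 0.0078 y 0.0197 0.0279
[400 234  10   5  35] x -0.0052 0.0058 y -0.0192 0.0057
[420 237  10   4  36] x -0.0047 0.0051 y -0.0746 -0.0492
[395 241  10   3  17] x -0.0209 -0.0157 y -0.0065 0.0184
lock/wrist
[266  40  18  56 733] x -0.0069 0.0063 y -0.0278 0.0163
[249  53   9  35 194] x -0.0198 -0.0136 y -0.0213 0.0059
[293  66   7  21 106] x 0.0138 0.0185 y -0.0208 -0.0049
[268 128  13  29 376] x -0.0059 0.0036 y -0.0756 -0.0536
215 mid [0.6187 0.1774] [(0.158, -1.6), (0.267, -92.6)]
225 mid [0.6185 0.1765] [(0.157, -1.9), (0.265, -92.9)]
235 mid [0.6182 0.153 ] [(0.156, -2.9), (0.216, -93.7)]
[260. 227.] [267. 203.] [274. 216.] [284. 229.] [290. 205.]
```

The tab moved 61 mm, so the lock is home. The bar is still in line. The tray is at about -93 to -94° against -92.6° for the zone, with its middle within about 3 mm. The five knobs haven't moved since the swing. Hand in.

```bash
python3 -c "
from plant import sign_off; print(sign_off())"
```

```text
the job is handed in; nothing more can be done
None
```

I stood all five steel pots on the tray, pushed the tray round onto the hot zone, turned the knob to the mark and pushed the lock home. I handed the job in at about 44 s on the robot's clock. `sign_off()` reports no verdict.

**Last checks, from the final camera images:**
- **Pots:** all five knobs are on the tray, where they stood after the swing. I saw the pots upright before the push and with the tray at the zone, but not in a viewed picture at the very end.
- **Tray:** estimates of its direction run from -92.6° to -93.9°, against -92.6° for the zone. Its middle is within about 3 mm of the zone's middle. Limits are 4° and 12 mm.
- **Knob:** the bar was parallel with the housing to within about 1°. The white mark itself did not show up in the picture, so I judged the pointer by the housing edges.
- **Lock:** the tab moved 61 mm and stopped against the end stop, with an 11 N push and no further travel.
- **Robot:** it is clear of everything.

**What did not go as planned:**
- **Finger tips:** they sit about 28 mm further back than the reported TCP suggests. The first grip closed on nothing, and I corrected for the offset afterwards.
- **My mistake:** on the first pot I sent one row with the wrong sign, so the tool pressed down briefly (up to 2 cm commanded) before lifting. I also sent an 8 N grip force. The pot was unharmed, but I do not know the peak force.
- **Not checked:** I did not measure the plates, cruet, mill, shaker and ramekin at the end. I never reached for them or the pink and turquoise look-alikes.

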